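Empty a laboratory ball mill and grade its grinding balls

ROBOT

A 7-joint arm with a two-finger parallel gripper is mounted at the origin on the work surface. World frame = base frame: x ahead of the robot, y to its left, z up, the work surface at z = 0. Lengths are in m, angles in rad, forces in N, time in s.
With the tool pointing down it reaches from about 0.4 to 0.85 m from the base axis. Payload 10.4 kg.
Tool frame: the origin (TCP) lies at the very end of the fingers, on their centre line; the grasp point (between the pads) lies 19 mm behind it; x points along the fingers, z is the direction in which the jaws open and shut, and the axes are right-handed (so a half turn about x gives the same grasp; the last joint's range is limited). The gripper opens to 85 mm and grips with 20 to 120 N. Pads are 22 mm wide; open, the fingers measure 114 mm over their backs; the gripper's body (76 mm by 85 mm) begins 54 mm behind the grasp point. The pads swing forward as they close: fully open they stand 13 mm farther back than shut.
Start: joints at [1.272, 0.332, -0.065, 1.46, 0.022, 1.35, -0.088], TCP at [0.17, -0.601, 0.231] pointing down, gripper open.
Joint ranges: [-2.6, 2.6], [-0.5, 2.12], [-1.47, 1.34], [0.16, 2.42], [-1.27, 4.41], [0.06, 2.06], [-2.6, 2.6]. Speed limits (rad/s): [2.22, 2.22, 2.79, 2.79, 3.14, 3.14, 3.14].

INTERFACE

Orientations are given as a unit quaternion [x, y, z, w].
In Python, from workcell import readout, camera, manip gives the robot as it stands.
- The arm moves only by the shell command python3 -m inch 'ROWS' [FORCE]. ROWS is JSON, a list of rows, each a list of 3 entries, a list of its own where there are three numbers: the turn, a rotation vector about the tool's x, y, z in degrees, then the shift along the tool's x, y, z in mm, then the closure, from 0 (fully open) to 1 (shut). In form: [[[wx, wy, wz], [dx, dy, dz], hand], ...]. A call has 1 to 10 rows; each row is the pose to reach, as a shift and turn from the pose measured when the call began, along the tool's axes at that moment; what a row does not reach only later rows make up. A row lasts 1/8 s, in which the tool goes at most 62.5 mm and 10.7 degrees, less where a joint would pass 70% of its speed; a pose out of reach is approached as far as the arm can. A call with a gripper value outside its range is refused whole. The fingers move at their own pace and stop on an object; FORCE is the grip in N (left out, the last holds). Time passes only in rows, so rows that repeat a pose let the fingers close. It gives the time, the measured TCP pose, the force and the opening at its end, in the units of the state.
- readout.get_obs(): the state, without advancing time (a new reading comes with each control period).
- camera(name): name is "side" or "top" or "wrist"; returns a dict with "pixels" (420x560x3 uint8, red, green, blue), "range_z" (420x560 float32, m along the optical axis (not along the pixel's ray), 0 where there is no reading), "intrinsics" (3x3 intrinsics, pixels), "dist" ([k1, k2, p1, p2, k3] as OpenCV has them; the pictures are not rectified), "extrinsics" (4x4, takes a point from world to camera coordinates); the wrist camera has in their place "T_tool_cam" (4x4, takes a point from camera to tool coordinates, whose origin is the TCP and whose axes are the tool frame's). Camera axes: x right, y down, z forward; pixel columns grow to the right and rows downward; lengths in m; the calibration is good to about 2 mm. A picture is of the moment at which its call begins: read the wrist's pose just before it.
- manip.hand_in(): hands the job in, once; it reports no verdict.
The state is a dict: "clock": time; "joint_pos": joint angles; "joint_velocities": joint speeds; "tau": joint torques, N m; "position": TCP position; "ee_rot": TCP orientation; "ft_force": force on the tool from outside, world axes, zero at the start; "torque": the same for the moment, N m; "grip_width": opening from 0.0 (shut) to 1.0 (fully open).
Only numpy, scipy, OpenCV 4.12 (cv2) and the standard library are available. Lean on these libraries where they do the work, as an engineer would, in place of code of your own. Each camera call takes 0.05 s, during which the arm holds its last target.

TASK

Empty the ball mill and grade its balls: turn the drum by its star wheel until the open port faces straight down and all the balls have run out down the chute, so that the small ones drop through the bar sieve into the pan and the large ones stay on the sieve. Then raise the sieve by its handle to tip the large balls over its far edge into the bin, and lower the sieve gently back down without letting it drop. Leave the drum with its port down, and do not disturb the glassware and other things standing around.

Things in the scene. Friction and masses are not known exactly. Their poses are not given: they have to be found in the camera images.
- mill: Fixed frame of a bench ball mill at a slight yaw. Origin on the bench under the drum's middle; x along the drum's level axis (240 mm up) from the star wheel (-x, robot's side) to the grey gear case (+x from 120 mm, 213 mm high); y left, z up. Pedestals at x = -100 and +100 mm: 85 mm wide, 243 mm high, their 60 mm bearings up to 270 mm high.
- drum_middle (a point): Middle of the drum on its axis: a steel cylinder 138 mm across, 160 mm long, holding three large and four small balls. Its port is an open window in the shell, 136 mm long and 80 mm wide, with a raised frame 76 mm from the axis; this point's z axis points out through the port.
- drum (a joint): Drum angle about the mill's x axis (rad): 0 = port straight up; grows as the port turns to the mill's -y side (clockwise seen from the star wheel); +3.14 and -3.14 are both port straight down. Turns either way (to 6.5 rad), stiff: needs about 0.7 N m (8 N at a knob), stays where it is left.
- star_hub (a point): Centre of the star wheel on the drum axis, 160 mm in front (mill -x) of the drum's middle. It turns with the drum. Four 12 mm steel spokes at right angles, each ending in a black ball knob of 30 mm diameter, its centre 90 mm from the hub: along this point's +z (in line with the port), -y, -z and +y. The knobs' plane is 54 mm in front of the front pedestal.
- chute_lip (a point): Middle of the lower edge of the steel chute, at (0, 115, 76) mm in the mill frame. The chute lies under the drum and slopes 14 degrees down to this edge, so that balls roll over it onto the sieve.
- sieve (a joint): Angle of the bar sieve (rad): 0 = lowered on its stop; grows as its handle is raised, up to 1.1. It falls back by its own weight (about 0.55 kg; 3 N at the handle, more with balls on it). At 0 it slopes 5 degrees down towards the handle; raised to 0.6 or more, the large balls roll off its open far edge.
- sieve_hinge (a point): Middle of the sieve's hinge line (parallel to mill y) at its far edge, at (85, 210, 64) mm in the mill frame. The sieve: a steel tray 200 mm long (x), 180 mm wide (y), its floor five flat bars along x, 23 mm gaps, with a sloping strip below the chute; walled but open at its far (+x) end. Beyond that end stands the fixed bin for the large balls: x 100 to 250, y 115 to 305 mm in the mill frame, near wall 36 mm high, others 75 mm.
- sieve_handle (a point): Middle of the sieve's handle: a level steel bar 12 mm thick, 90 mm long along mill y, 45 mm in front of the sieve's near wall (whose top is about 20 mm higher than the bar's centre). With the sieve lowered it is at (-161, 210, 65) mm in the mill frame; it moves on an arc of 246 mm radius about the hinge.
- pan (a point): Middle of the floor of the catch pan under the sieve (fixed, 216 x 186 mm along mill x and y, rim 34 mm high): the small balls belong here.
- big0: White ceramic grinding ball, 46 mm across; its origin is its centre. It starts inside the drum.
- big1: White ceramic grinding ball, 46 mm across; its origin is its centre. It starts inside the drum.
- big2: White ceramic grinding ball, 46 mm across; its origin is its centre. It starts inside the drum.
- small0: White ceramic grinding ball, 20 mm across; its origin is its centre. It starts inside the drum.
- small1: White ceramic grinding ball, 20 mm across; its origin is its centre. It starts inside the drum.
- small2: White ceramic grinding ball, 20 mm across; its origin is its centre. It starts inside the drum.
- small3: White ceramic grinding ball, 20 mm across; its origin is its centre. It starts inside the drum.
- port_cover: Bystander: the curved steel cover taken off the port, about 140 x 105 mm with a small wing handle, 56 mm high, lying in front of the star wheel. Leave it alone.
- bench_brush: Bystander: wooden bench brush, about 280 mm long, 40 mm high, lying to the left of the sieve. Leave it alone.
- beaker: Bystander: glass beaker, 72 mm wide, 95 mm high, to the right of the mill. Leave it alone.
- flask: Bystander: conical glass flask, 88 mm wide, 145 mm high. Leave it alone.
- wash_bottle: Bystander: white wash bottle, 70 mm wide, about 200 mm high with its spout. Leave it alone.

How it is judged:
By the outcome, as a careful person would: the job done as asked, in the order asked, and still so for the second after the job is handed in, with the robot touching nothing.
It also fails if it takes over 72 s, if anything falls off the work surface, if the arm or the gripper's body presses on something with over 40 N, if the wrist force passes 120 N, or if a joint passes its speed limit or range.

## Working session

There is one attempt and no reset: what is moved stays moved. The work goes in short steps, Python scripts to look and compute and a shell command to move; the robot and the scene stay as the last step left them, time stands still between calls to the robot, and variables do not carry over. Pictures are saved under pics/ and viewed, and the job is handed in when it is done.

```bash
ls; mkdir -p pics
python3 - <<'E'
from workcell import readout,camera,manip
import cv2,numpy as np
print(readout.get_obs())
for n in("side","top","wrist"):
    c=camera(n); cv2.imwrite(f"pics/{n}0.png",c["pixels"][:,:,::-1])
    print(n,c["intrinsics"].tolist(),c["dist"],np.round(c.get("extrinsics",c.get("T_tool_cam")),4).tolist())
    np.savez(f"pics/{n}0.npz",**c)
E
```

```text
pics
{'clock': 0.0, 'joint_pos': array([ 1.27243922,  0.33288079, -0.06470533,  1.46097527,  0.0216123 ,
        1.34991347, -0.08852852]), 'joint_velocities': array([-1.40157166e-04, -4.07506183e-05, -4.67972828e-04,  6.82646137e-04,
       -1.89667756e-04, -2.37774630e-03,  1.20656751e-03]), 'tau': array([-7.93473737e-04, -6.25442076e+01,  4.85861942e-02, -3.91599941e+01,
        1.62525015e-02,  9.96464136e-03,  4.07384300e-05]), 'position': array([ 0.17005695, -0.60100828,  0.23049418]), 'ee_rot': array([ 0.42682603,  0.56441018, -0.4262409 ,  0.56354182]), 'ft_force': array([ 0.33740738,  0.33988251, -0.36887304]), 'torque': array([ 0.04737087, -0.03826477, -0.01268149]), 'grip_width': 1.0003131411799513}
side [[488.4577342206173, 0.0, 284.0323358021698], [0.0, 488.4577342206173, 213.2547398471297], [0.0, 0.0, 1.0]] [-0.11452263  0.          0.          0.          0.        ] [[0.5817, 0.8134, -0.0065, -0.3393], [0.5991, -0.4338, -0.673, -0.2213], [-0.5503, 0.3876, -0.7396, 1.6783], [0.0, 0.0, 0.0, 1.0]]
top [[486.1434339939291, 0.0, 275.6264440010238], [0.0, 486.1434339939291, 203.76396203239224], [0.0, 0.0, 1.0]] [-0.0440383  0.         0.         0.         0.       ] [[0.011, -0.9999, 0.0131, -0.0189], [-0.9974, -0.0119, -0.0705, 0.5634], [0.0707, -0.0123, -0.9974, 1.6135], [0.0, 0.0, 0.0, 1.0]]
wrist [[369.4814870575484, 0.0, 283.3491102639053], [0.0, 369.4814870575484, 207.09724278948144], [0.0, 0.0, 1.0]] [-0.08114918  0.          0.          0.          0.        ] [[0.0002, -0.3021, 0.9533, -0.1423], [0.0003, -0.9533, -0.3021, 0.0782], [1.0, 0.0004, -0.0001, -0.0002], [0.0, 0.0, 0.0, 1.0]]
```

View pics/side0.png

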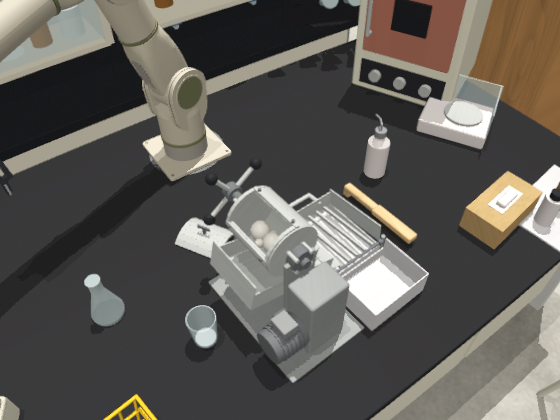

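View pics/top0.png

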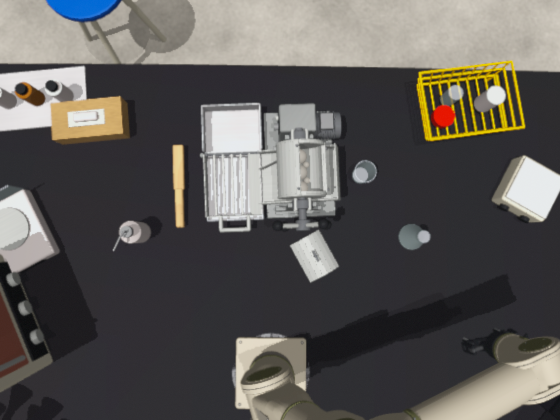

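The side view shows the mill with its star wheel at about (235,188), the sieve handle at about (305,205), and the port facing up and to the right. In the top view the port cover is at (315,255), the handle at (236,226), and the brush at (179,185). I'll measure the poses next.

```bash
cat > h.py <<'E'
import numpy as np,cv2
def cloud(c,T=None):
    K=c["intrinsics"];d=c["dist"];z=c["range_z"]
    h,w=z.shape
    u,v=np.meshgrid(np.arange(w),np.arange(h))
    p=cv2.undistortPoints(np.stack([u.ravel(),v.ravel()],1).astype(float)[:,None],K,d)[:,0]
    P=np.concatenate([p*z.ravel()[:,None],z.ravel()[:,None]],1)
    if T is None: T=np.linalg.inv(c["extrinsics"])
    P=P@T[:3,:3].T+T[:3,3]
    P[z.ravel()==0]=np.nan
    return P.reshape(h,w,3)
def proj(c,X,E=None):
    E=c["extrinsics"] if E is None else E
    r,_=cv2.Rodrigues(E[:3,:3]); return cv2.projectPoints(np.asarray(X,float).reshape(-1,3),r,E[:3,3],c["intrinsics"],c["dist"])[0][:,0]
E
python3 - <<'E'
import numpy as np,cv2
from h import *
for n in("top","side"):
    c=dict(np.load(f"pics/{n}0.npz")); im=c["pixels"][:,:,::-1]
    x0,y0,x1,y1=(190,90,390,290) if n=="top" else (160,130,440,380)
    cv2.imwrite(f"pics/{n}_z.png",cv2.resize(im[y0:y1,x0:x1],None,fx=(3 if n=="top" else 2.4),fy=(3 if n=="top" else 2.4),interpolation=cv2.INTER_CUBIC))
    P=cloud(c)
    for q in ([(262,104),(300,110),(240,228),(236,226),(302,224),(280,224),(325,224),(205,222),(205,104),(262,206)] if n=="top" else [(235,190),(211,178),(256,163),(211,217)]):
        print(n,q,np.round(P[q[1],q[0]],4))
E
```

```text
top (262, 104) [0.9095 0.0381 0.0021]
top (300, 110) [ 0.8349 -0.0807  0.2085]
top (240, 228) [0.4798 0.1026 0.073 ]
top (236, 226) [ 0.4879  0.1209 -0.0027]
top (302, 224) [ 0.4894 -0.0854  0.2627]
top (280, 224) [ 0.4875 -0.0217  0.3024]
top (325, 224) [ 0.4882 -0.144   0.3257]
top (205, 222) [ 0.5003  0.2264 -0.0032]
top (205, 104) [9.073e-01 2.349e-01 9.000e-04]
top (262, 206) [0.5544 0.0329 0.0362]
side (235, 190) [ 0.5033 -0.0862  0.2581]
side (211, 178) [ 0.4978 -0.1409  0.3245]
side (256, 163) [ 0.4926 -0.0161  0.3005]
side (211, 217) [ 0.4956 -0.1564  0.1995]
```

View pics/top_z.png

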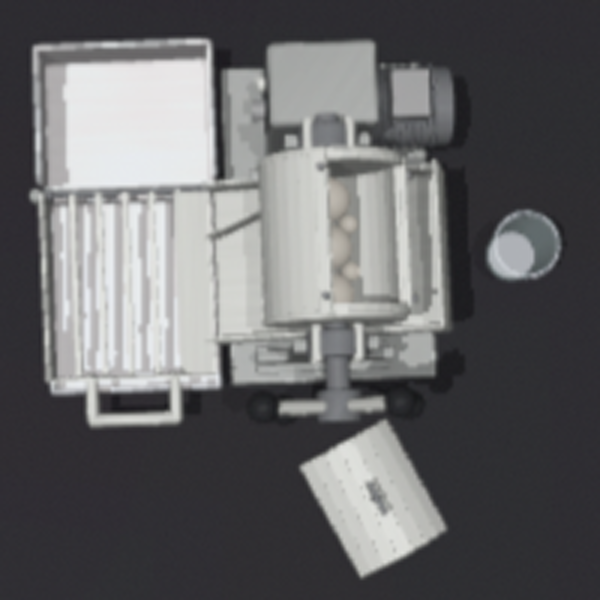

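View pics/side_z.png

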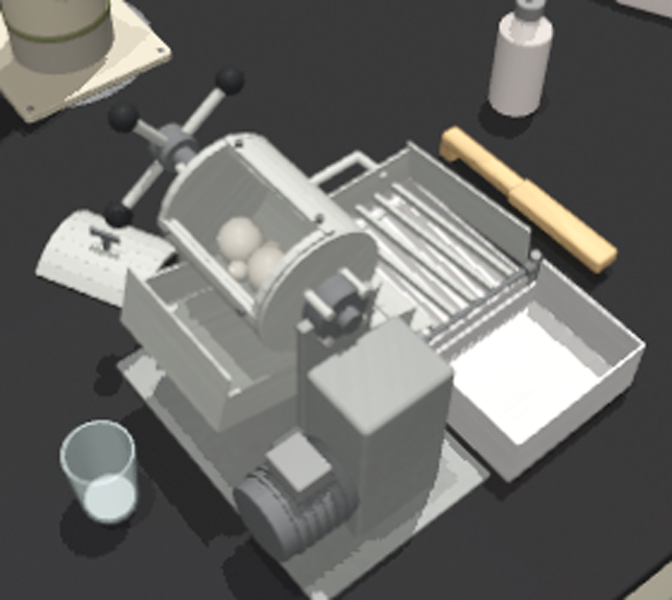

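```bash
cat > fit.py <<'E'
import numpy as np
from h import *
from scipy.optimize import least_squares
T=dict(np.load("pics/top0.npz"));S=dict(np.load("pics/side0.npz"))
def knob(th,k):
    a=th+k*np.pi/2   # k=0 port, grows to -y
    return [-.160,-.09*np.sin(a),.24+.09*np.cos(a)]
def M(p,X):
    c,s=np.cos(p[2]),np.sin(p[2]); X=np.atleast_2d(X)
    return X@np.array([[c,-s,0],[s,c,0],[0,0,1]]).T+[p[0],p[1],0]
tz=lambda a,b:np.array([a/3+190,b/3+90])-.0; sz=lambda a,b:np.array([a/2.4+160,b/2.4+130])
obs=[(T,lambda p:knob(p[3],0),tz(401,403)),(T,lambda p:knob(p[3],3),tz(264,405)),
(S,lambda p:knob(p[3],0),sz(123,118)),(S,lambda p:knob(p[3],3),sz(230,80)),(S,lambda p:knob(p[3],1),sz(119,213)),
(T,lambda p:[-.161,.210,.065],tz(133,418)),
(T,lambda p:[.25,.305,.075],tz(35,44)),(T,lambda p:[.25,.115,.075],tz(210,43)),
(S,lambda p:[.25,.305,.075],sz(643,345)),]
def f(p): return np.concatenate([proj(c,M(p,X(p)))[0]-o for c,X,o in obs])
if __name__=="__main__":
    r=least_squares(f,[.66,-.08,0.05,.7],loss="soft_l1"); p=r.x
    print(p,np.round(r.fun.reshape(-1,2),1).tolist()); np.save("p.npy",p)
    for n,X in dict(hub=[-.16,0,.24],k0=knob(p[3],0),k1=knob(p[3],1),k2=knob(p[3],2),k3=knob(p[3],3),handle=[-.161,.21,.065],hinge=[.085,.21,.064]).items(): print(n,np.round(M(p,X)[0],4))
E
python3 fit.py
python3 - <<'E'
from fit import *
# port cover extents
P=cloud(T); m=P[230:290,285:345].reshape(-1,3); m=m[m[:,2]>.012]; print("cover",m.min(0),m.max(0))
E
```

```text
[ 0.64654906 -0.07987554  0.04278514  0.62318327] [[-0.9, -0.5], [-1.0, 0.5], [-0.9, -0.0], [-0.9, -0.3], [-0.4, 0.6], [-0.5, -0.4], [0.0, 0.3], [-0.7, -1.0], [-0.2, 0.5]]
hub [ 0.4867 -0.0867  0.24  ]
k0 [ 0.4889 -0.1392  0.3131]
k1 [ 0.4898 -0.1597  0.1875]
k2 [ 0.4844 -0.0342  0.1669]
k3 [ 0.4836 -0.0137  0.2925]
handle [0.4767 0.123  0.065 ]
hinge [0.7225 0.1336 0.064 ]
cover [ 0.29363936 -0.22733433  0.01200605] [ 0.47386107 -0.03989813  0.23517523]
```

```bash
cat > go.py <<'E'
import numpy as np
from scipy.spatial.transform import Rotation as R
from workcell import readout
from fit import M,knob
p=np.load("p.npy")
yaw=p[2]
def tgt(sign=1):
    z=sign*np.array([np.cos(yaw),np.sin(yaw),0]);x=np.array([0,0,-1.]);return R.from_matrix(np.stack([x,np.cross(z,x),z],1))
def delta(targets,sign=1,o=None):
    o=o or readout.get_obs(); Rc=R.from_quat(o["ee_rot"]); P=o["position"]
    print("t",round(o["clock"],2),"pos",np.round(P,4),"F",np.round(o["ft_force"],1),"grip",round(o["grip_width"],3))
    print("turn",np.round(np.degrees((Rc.inv()*tgt(sign)).as_rotvec()),2))
    for t in targets: print(np.round(np.array(t),3),"->",np.round(Rc.inv().apply(np.array(t)-P)*1000,1).tolist())
E
python3 - <<'E'
from go import *
for s in(1,-1): delta([[.17,-.601,.42],[.33,-.3,.42],[.4836,-.0137,.40],[.4836,-.0137,.27]],s)
E
```

```text
t 0.15 pos [ 0.1701 -0.6011  0.2307] F [-0.7 -0.9 -0.4] grip 1.003
turn [-7.665e+01 -5.000e-02 -4.000e-02]
[ 0.17  -0.601  0.42 ] -> [-189.3, -0.1, -0.4]
[ 0.33 -0.3   0.42] -> [-189.1, 235.8, -246.4]
[ 0.484 -0.014  0.4  ] -> [-168.8, 461.6, -480.0]
[ 0.484 -0.014  0.27 ] -> [-38.8, 461.6, -479.9]
t 0.15 pos [ 0.1701 -0.6011  0.2307] F [-0.7 -0.9 -0.4] grip 1.003
turn [ 1.0335e+02 -4.0000e-02  6.0000e-02]
[ 0.17  -0.601  0.42 ] -> [-189.3, -0.1, -0.4]
[ 0.33 -0.3   0.42] -> [-189.1, 235.8, -246.4]
[ 0.484 -0.014  0.4  ] -> [-168.8, 461.6, -480.0]
[ 0.484 -0.014  0.27 ] -> [-38.8, 461.6, -479.9]
```

```bash
python3 -m inch '[[[0,0,0],[-60,0,0],0.3],[[0,0,0],[-120,0,0],0.3],[[-8,0,0],[-180,20,-20],0.3],[[-18,0,0],[-189,60,-63],0.3],[[-28,0,0],[-189,105,-110],0.3],[[-38,0,0],[-189,150,-155],0.3],[[-48,0,0],[-189,195,-203],0.3],[[-58,0,0],[-189,240,-250],0.3],[[-68,0,0],[-189,285,-296],0.3],[[-76.6,0,0],[-189,330,-343],0.3]]'
python3 - <<'E'
from go import *
delta([[.4836,-.0137,.40],[.4836,-.0137,.30],[.4836,-.0137,.27]])
E
```

```text
clock: 1.4
position: [0.3882, -0.1918, 0.42]
ee_rot: [-0.016, 0.707, 0.017, 0.707]
ft_force: [0.9, -1.0, 0.7]
grip_width: 0.698
t 1.4 pos [ 0.3882 -0.1918  0.42  ] F [ 0.9 -1.   0.7] grip 0.698
turn [ 0.24 -0.02 -0.03]
[ 0.484 -0.014  0.4  ] -> [20.1, 173.4, 103.7]
[ 0.484 -0.014  0.3  ] -> [120.1, 173.3, 103.7]
[ 0.484 -0.014  0.27 ] -> [150.1, 173.3, 103.7]
```

```bash
python3 -m inch '[[[0,0,0],[0,50,30],0.3],[[0,0,0],[0,100,60],0.3],[[0,0,0],[5,150,90],0.3],[[0.2,0,0],[20,173,104],0.3],[[0.2,0,0],[20,173,104],0.3]]'
python3 - <<'E'
from go import *
from workcell import camera
from h import *
o=readout.get_obs(); c=camera("wrist"); im=c["pixels"][:,:,::-1].copy()
E=np.eye(4);E[:3,:3]=R.from_quat(o["ee_rot"]).as_matrix();E[:3,3]=o["position"]
Ew=np.linalg.inv(E@c["T_tool_cam"])
for k in range(4):
    q=proj(c,M(p,knob(p[3],k)),Ew)[0]; print(k,q)
    cv2.circle(im,tuple(int(v) for v in q),4,(0,0,255),-1)
cv2.imwrite("pics/w1.png",im)
delta([[.4836,-.0137,.27]])
E
```

```text
clock: 2.02
position: [0.4839, -0.012, 0.3989]
ee_rot: [-0.016, 0.708, 0.017, 0.706]
ft_force: [-1.8, -0.1, -0.6]
grip_width: 0.7
0 [281.10746973 372.00481258]
1 [282.00908633 305.59105548]
2 [282.60857171 190.53315871]
3 [281.90509501 208.11765754]
t 2.08 pos [ 0.4837 -0.0138  0.3996] F [-0.7 -1.4  0.6] grip 0.702
turn [ 0.13 -0.09 -0.05]
[ 0.484 -0.014  0.27 ] -> [129.6, -0.0, 0.1]
```

View pics/w1.png

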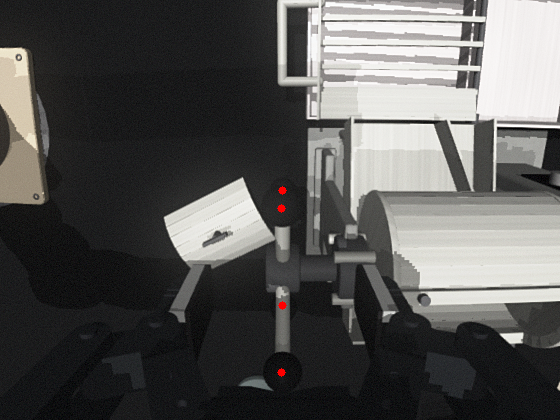

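The wrist view shows k3 centred at about (282,205), where I predicted it, between the fingers. I'll descend and grip it.

```bash
python3 -m inch '[[[0,0,0],[40,0,0],0.3],[[0,0,0],[80,0,0],0.3],[[0,0,0],[110,0,0],0.3],[[0,0,0],[128,0,0],0.3],[[0,0,0],[128,0,0],0.3],[[0,0,0],[128,0,0],0.8],[[0,0,0],[128,0,0],0.8],[[0,0,0],[128,0,0],0.8],[[0,0,0],[128,0,0],0.8]]' 40
python3 - <<'E'
from go import *
delta([])
o=readout.get_obs();g=o["position"]
hub=M(p,[-.16,0,.24])[0]
off=g-M(p,knob(p[3],3))[0]; print("off",off)
a0=p[3]
for s in range(1,25):
    X=M(p,knob(a0+np.radians(6)*s,3))[0]+off
    d=R.from_quat(o["ee_rot"]).inv().apply(X-g)*1000
    print(s*6,np.round(d,1).tolist())
E
```

```text
clock: 3.2
position: [0.4826, -0.0134, 0.2726]
ee_rot: [-0.016, 0.708, 0.016, 0.706]
ft_force: [-10.3, 1.3, 7.2]
grip_width: 0.324
t 3.2 pos [ 0.4826 -0.0134  0.2726] F [-10.3   1.3   7.2] grip 0.324
turn [ 0.14 -0.21 -0.03]
off [-0.00101251  0.00025805 -0.01993114]
6 [-7.4, -5.9, -0.0]
12 [-14.1, -12.5, -0.1]
18 [-20.0, -19.8, -0.1]
24 [-25.2, -27.7, -0.2]
30 [-29.5, -36.0, -0.2]
36 [-32.9, -44.8, -0.2]
42 [-35.4, -53.9, -0.3]
48 [-37.0, -63.2, -0.3]
54 [-37.5, -72.6, -0.3]
60 [-37.1, -82.0, -0.3]
66 [-35.6, -91.3, -0.4]
72 [-33.3, -100.4, -0.4]
78 [-29.9, -109.3, -0.4]
84 [-25.7, -117.7, -0.4]
90 [-20.6, -125.6, -0.4]
96 [-14.7, -133.0, -0.4]
102 [-8.1, -139.7, -0.4]
108 [-0.8, -145.6, -0.4]
114 [7.1, -150.8, -0.3]
120 [15.4, -155.1, -0.3]
126 [24.2, -158.5, -0.3]
132 [33.3, -161.0, -0.3]
138 [42.6, -162.6, -0.2]
144 [52.0, -163.1, -0.2]
```

```bash
python3 -m inch '[[[0,0,0],[-3.7,-3,-1],0.8],[[0,0,0],[-7.4,-5.9,-1],0.8],[[0,0,0],[-14.1,-12.5,-1],0.8],[[0,0,0],[-20,-19.8,-1],0.8],[[0,0,0],[-25.2,-27.7,-1],0.8],[[0,0,0],[-29.5,-36,-1],0.8],[[0,0,0],[-32.9,-44.8,-1],0.8],[[0,0,0],[-35.4,-53.9,-1],0.8],[[0,0,0],[-37,-63.2,-1],0.8],[[0,0,0],[-37,-63.2,-1],0.8]]'
cat > arc.py <<'E'
from go import *
o=readout.get_obs();g=o["position"]; off=np.array([-.001,.0003,-.0199])
h=M(p,[-.16,0,.24])[0]+off
c,s=np.cos(yaw),np.sin(yaw); d=g-h
lat=-s*d[0]+c*d[1]
a=np.arctan2(-lat,d[2]); th=a+np.pi/2
print("rad",np.hypot(lat,d[2]),"theta est",th,"F",np.round(o["ft_force"],1),"grip",o["grip_width"],"t",o["clock"])
i=0
while True:
    i+=1; t=th+np.radians(6)*i
    t=min(t,np.pi)
    X=M(p,knob(t,3))[0]+off
    print(round(np.degrees(t)),np.round(R.from_quat(o["ee_rot"]).inv().apply(X-g)*1000,1).tolist())
    if t>=np.pi: break
E
python3 arc.py
```

```text
clock: 4.45
position: [0.4855, -0.0756, 0.3101]
ee_rot: [-0.016, 0.707, 0.017, 0.706]
ft_force: [4.6, 3.8, -4.2]
grip_width: 0.294
rad 0.09068543062499965 theta est 1.4516900359213238 F [ 4.6  3.8 -4.2] grip 0.2942419568919694 t 4.45
89 [0.0, -9.5, -0.3]
95 [0.4, -18.9, -0.4]
101 [1.7, -28.2, -0.4]
107 [4.0, -37.4, -0.4]
113 [7.2, -46.2, -0.5]
119 [11.3, -54.7, -0.5]
125 [16.3, -62.7, -0.5]
131 [22.2, -70.1, -0.5]
137 [28.7, -76.8, -0.6]
143 [35.9, -82.9, -0.6]
149 [43.7, -88.2, -0.6]
155 [52.1, -92.6, -0.6]
161 [60.8, -96.1, -0.6]
167 [69.9, -98.7, -0.6]
173 [79.1, -100.3, -0.6]
179 [88.5, -101.0, -0.6]
180 [89.8, -101.0, -0.6]
```

Run:
```python
from workcell import camera
import cv2
c=camera("side"); cv2.imwrite("pics/s2.png",cv2.resize(c["pixels"][110:310,150:350,::-1],None,fx=3,fy=3))
c=camera("wrist"); cv2.imwrite("pics/w2.png",c["pixels"][:,:,::-1])
```

```text
(no output)
```

View pics/s2.png

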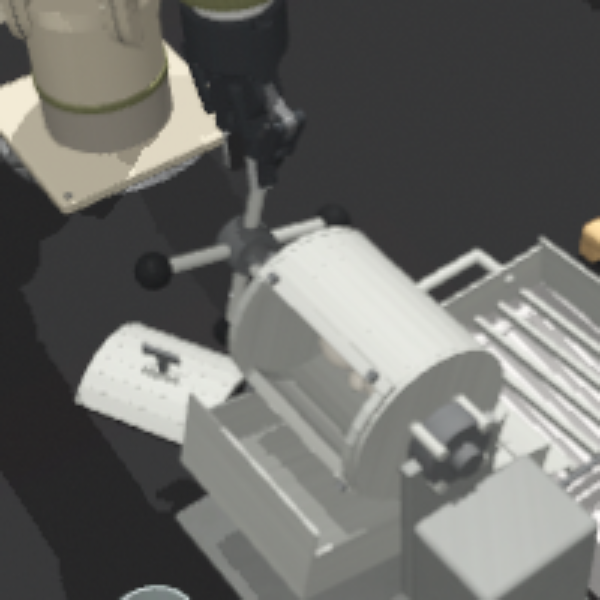

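View pics/w2.png

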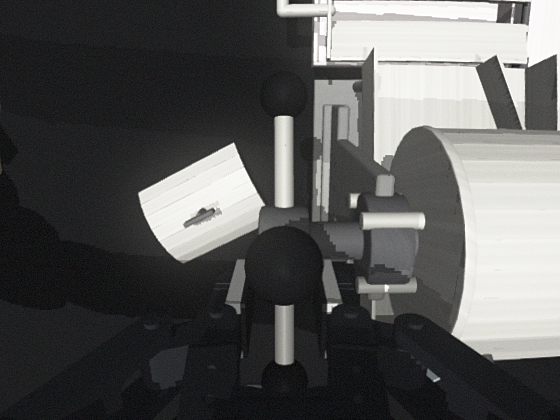

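The knob is still held: it's at (285,265) in the wrist view. I'll measure how far it is off the centre of the pads.

```bash
cat > kn.py <<'E'
from go import *
from workcell import camera
from h import *
from scipy.optimize import least_squares
c=camera("wrist"); P=cloud(c,c["T_tool_cam"]); 
def run(v0,v1,u0,u1):
    q=P[v0:v1,u0:u1].reshape(-1,3); q=q[np.isfinite(q).all(1)]
    f=lambda x:np.linalg.norm(q-x,axis=1)-.015
    r=least_squares(f,q.mean(0)+[.01,-.005,0],loss="soft_l1",f_scale=.001)
    print("knob in tool mm",np.round(r.x*1000,1),"res",np.abs(r.fun).mean())
E
python3 - <<'E'
from kn import *
run(240,285,260,310)
E
```

```text
knob in tool mm [-15.6  14.5   1.1] res 0.0004319495893127785
```

The knob has slipped to the pad edge (tool y +14.5 mm) and sits shallow. I'll regrip it centred, deeper and with more force.

```bash
python3 -m inch '[[[0,0,0],[0,0,0],0.3],[[0,0,0],[0,0,1],0.3],[[0,0,0],[0,4,1],0.3],[[0,0,0],[8,15,1],0.3],[[0,0,0],[8,15,1],0.3],[[0,0,0],[8,15,1],0.8],[[0,0,0],[8,15,1],0.8],[[0,0,0],[8,15,1],0.8],[[0,0,0],[8,15,1],0.8]]' 110
python3 - <<'E'
from kn import *
delta([])
run(200,285,260,310)
cv2.imwrite("pics/w3.png",c["pixels"][:,:,::-1])
E
```

```text
clock: 5.72
position: [0.4848, -0.0609, 0.3027]
ee_rot: [-0.016, 0.708, 0.017, 0.706]
ft_force: [-8.0, 1.2, 7.5]
grip_width: 0.308
t 5.78 pos [ 0.4849 -0.0609  0.3027] F [-8.8  1.   8.5] grip 0.301
turn [ 0.2  -0.19 -0.07]
knob in tool mm [ 61.5 -14.1   1.7] res 0.06998896453127432
```

View pics/w3.png

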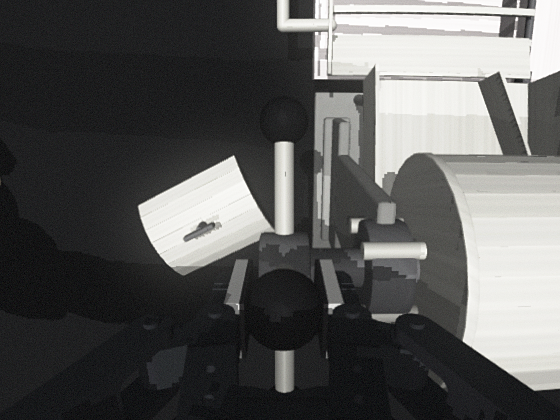

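Run:
```python
from kn import *
run(285,330,262,306)
```

```text
knob in tool mm [-23.    0.2   1. ] res 0.0004715704048321423
```

```bash
sed -i 's/-.0199\]/-.023]/' arc.py; python3 arc.py
```

```text
rad 0.08944548575393187 theta est 1.2812549809499623 F [-8.8  0.6  8.4] grip 0.3073219438377332 t 5.825
79 [-2.8, -9.0, -0.3]
85 [-4.0, -18.3, -0.3]
91 [-4.3, -27.7, -0.4]
97 [-3.6, -37.1, -0.4]
103 [-1.9, -46.4, -0.4]
109 [0.8, -55.4, -0.5]
115 [4.4, -64.2, -0.5]
121 [8.8, -72.5, -0.5]
127 [14.1, -80.2, -0.5]
133 [20.2, -87.4, -0.5]
139 [27.1, -93.9, -0.5]
145 [34.5, -99.7, -0.5]
151 [42.5, -104.6, -0.5]
157 [51.0, -108.7, -0.5]
163 [59.9, -111.9, -0.5]
169 [69.1, -114.1, -0.4]
175 [78.4, -115.3, -0.4]
180 [85.6, -115.6, -0.4]
```

```bash
python3 -m inch '[[[0,0,0],[-1.5,-4.5,0],0.8],[[0,0,0],[-2.8,-9,0],0.8],[[0,0,0],[-3.5,-13.6,0],0.8],[[0,0,0],[-4,-18.3,0],0.8],[[0,0,0],[-4.2,-23,0],0.8],[[0,0,0],[-4.3,-27.7,0],0.8]]'
python3 - <<'E'
from kn import *
run(285,325,265,303)
E
python3 arc.py | head -1
```

```text
clock: 6.58
position: [0.486, -0.0848, 0.3067]
ee_rot: [-0.016, 0.709, 0.02, 0.705]
ft_force: [-2.7, 13.0, 1.7]
grip_width: 0.306
knob in tool mm [-22.8   1.4   1. ] res 0.00046264452652843214
rad 0.08985790624598604 theta est 1.5602210249527153 F [-3.  12.1  0.8] grip 0.3009993435563174 t 6.625
```

```bash
python3 arc.py
```

```text
rad 0.08985790624598604 theta est 1.5602210249527153 F [-3.  12.1  0.8] grip 0.3009993435563174 t 6.625
95 [0.2, -9.4, -0.5]
101 [1.5, -18.7, -0.5]
107 [3.8, -27.9, -0.6]
113 [7.1, -36.7, -0.7]
119 [11.2, -45.2, -0.7]
125 [16.2, -53.2, -0.8]
131 [22.0, -60.6, -0.8]
137 [28.6, -67.3, -0.8]
143 [35.8, -73.4, -0.9]
149 [43.6, -78.6, -0.9]
155 [51.9, -83.0, -0.9]
161 [60.7, -86.6, -0.9]
167 [69.7, -89.1, -0.9]
173 [79.0, -90.8, -0.8]
179 [88.4, -91.4, -0.8]
180 [89.4, -91.4, -0.8]
```

```bash
python3 -m inch '[[[0,0,0],[0,-7,-0.5],0.8],[[0,0,0],[0.6,-13,-0.5],0.8],[[0,0,0],[1.5,-18.7,-0.5],0.8],[[0,0,0],[2.6,-23.3,-0.5],0.8],[[0,0,0],[3.8,-27.9,-0.6],0.8],[[0,0,0],[5.4,-32.4,-0.6],0.8],[[0,0,0],[7.1,-36.7,-0.6],0.8],[[0,0,0],[9.1,-41,-0.6],0.8],[[0,0,0],[11.2,-45.2,-0.6],0.8]]'
python3 - <<'E'
from kn import *
cv2.imwrite("pics/w4.png",c["pixels"][:,:,::-1])
run(285,325,265,303)
c=camera("side"); cv2.imwrite("pics/s4.png",cv2.resize(c["pixels"][110:310,150:390,::-1],None,fx=3,fy=3))
E
python3 arc.py
```

```text
clock: 7.75
position: [0.4877, -0.1308, 0.2951]
ee_rot: [-0.016, 0.709, 0.02, 0.705]
ft_force: [0.1, 0.3, -0.2]
grip_width: 0.203
knob in tool mm [ 67.7 -48.    1.9] res 0.08837928594794195
rad 0.08969659055823824 theta est 2.091991848162259 F [-0.2 -0.8 -0.4] grip 0.20293609785959096 t 7.85
126 [4.8, -8.1, 0.1]
132 [10.7, -15.5, 0.1]
138 [17.3, -22.2, 0.1]
144 [24.5, -28.2, 0.1]
150 [32.4, -33.4, 0.1]
156 [40.8, -37.7, 0.1]
162 [49.5, -41.2, 0.1]
168 [58.6, -43.7, 0.1]
174 [67.9, -45.2, 0.2]
180 [77.3, -45.8, 0.2]
180 [77.5, -45.8, 0.2]
```

View pics/s4.png

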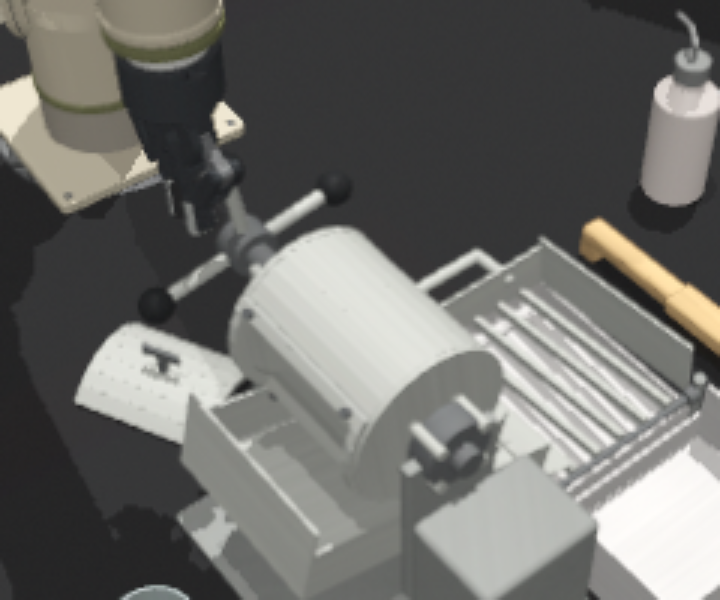

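View pics/w4.png

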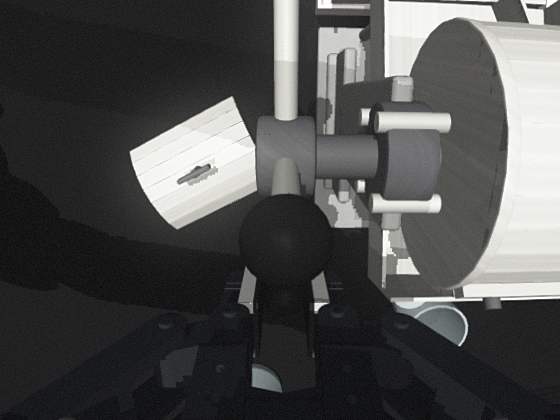

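The knob escaped: it's at (285,242) in the wrist view, now on the +y side of the fingers. Friction is low, so I'll stop gripping and push, with the slightly parted fingers cradling the knob.

Run:
```python
from kn import *
o=readout.get_obs()
q=P[215:265,260:312].reshape(-1,3); q=q[np.isfinite(q).all(1)]
r=least_squares(lambda x:np.linalg.norm(q-x,axis=1)-.015,q.mean(0)+[.01,-.005,0],loss="soft_l1",f_scale=.001)
print(r.x,np.abs(r.fun).mean())
X=R.from_quat(o["ee_rot"]).apply(r.x)+o["position"]; print(X)
h=M(p,[-.16,0,.24])[0]; d=X-h; lat=-np.sin(yaw)*d[0]+np.cos(yaw)*d[1]
print("a",np.degrees(np.arctan2(-lat,d[2])),np.hypot(lat,d[2]))
delta([])
```

```text
[-0.03384839  0.03230504  0.00187896] 0.0004422668196607948
[ 0.48794298 -0.09851539  0.32901895]
a 7.57546831786453 0.08980274442929183
t 7.9 pos [ 0.4875 -0.1307  0.295 ] F [1.2 0.2 0.5] grip 0.198
turn [ 0.5  -0.29 -0.33]
```

```bash
python3 -m inch '[[[0,0,0],[-40,0,0],0.8],[[0.5,0,0],[-75,0,1],0.8],[[0.5,-0.3,-0.3],[-75,30,1.7],0.8],[[0.5,-0.3,-0.3],[-75,64,1.7],0.8],[[0.5,-0.3,-0.3],[-75,64,1.7],0.8],[[0.5,-0.3,-0.3],[-45,64,1.7],0.8],[[0.5,-0.3,-0.3],[-17,64,1.7],0.8],[[0.5,-0.3,-0.3],[-17,62,1.7],0.8]]'
cat > push.py <<'E'
from go import *
import sys
# knob centre placed at tool offset (kx,ky) mm ; angles list deg
kx,ky=float(sys.argv[1]),float(sys.argv[2])
o=readout.get_obs();Rc=R.from_quat(o["ee_rot"]);g=o["position"]; delta([])
for a in range(int(sys.argv[3]),int(sys.argv[4])+1,int(sys.argv[5])):
    X=M(p,knob(np.radians(a+90),3))[0]
    T=X-tgt().apply(np.array([kx,ky,-1])/1000)
    print(a,np.round(Rc.inv().apply(T-g)*1000,1).tolist())
E
python3 push.py -15 -23 5 60 5
```

```text
clock: 8.9
position: [0.4851, -0.0694, 0.3108]
ee_rot: [-0.014, 0.708, 0.015, 0.706]
ft_force: [0.2, 0.5, 1.5]
grip_width: 0.201
t 8.9 pos [ 0.4851 -0.0694  0.3108] F [0.2 0.5 1.5] grip 0.201
turn [-0.03 -0.19 -0.08]
5 [-3.9, -2.3, 1.8]
10 [-2.9, -10.0, 1.8]
15 [-1.2, -17.7, 1.8]
20 [1.2, -25.2, 1.8]
25 [4.2, -32.5, 1.8]
30 [7.8, -39.4, 1.9]
35 [12.0, -46.1, 1.9]
40 [16.8, -52.3, 1.9]
45 [22.0, -58.1, 1.9]
50 [27.8, -63.4, 1.9]
55 [34.1, -68.2, 2.0]
60 [40.7, -72.4, 2.0]
```

```bash
python3 -m inch '[[[0,0,0],[-3,-2,2],0.8],[[0,0,0],[-3,-10,2],0.8],[[0,0,0],[-1,-17.7,2],0.8],[[0,0,0],[1.2,-25.2,2],0.8],[[0,0,0],[4.2,-32.5,2],0.8],[[0,0,0],[7.8,-39.4,2],0.8],[[0,0,0],[12,-46.1,2],0.8],[[0,0,0],[16.8,-52.3,2],0.8],[[0,0,0],[22,-58.1,2],0.8],[[0,0,0],[22,-58.1,2],0.8]]'
python3 - <<'E'
from kn import *
cv2.imwrite("pics/w5.png",c["pixels"][:,:,::-1])
c=camera("side"); cv2.imwrite("pics/s5.png",cv2.resize(c["pixels"][110:310,150:390,::-1],None,fx=3,fy=3))
E
```

```text
clock: 10.15
position: [0.4892, -0.1267, 0.2894]
ee_rot: [-0.014, 0.708, 0.016, 0.705]
ft_force: [-5.8, 5.4, 1.2]
grip_width: 0.199
```

View pics/s5.png

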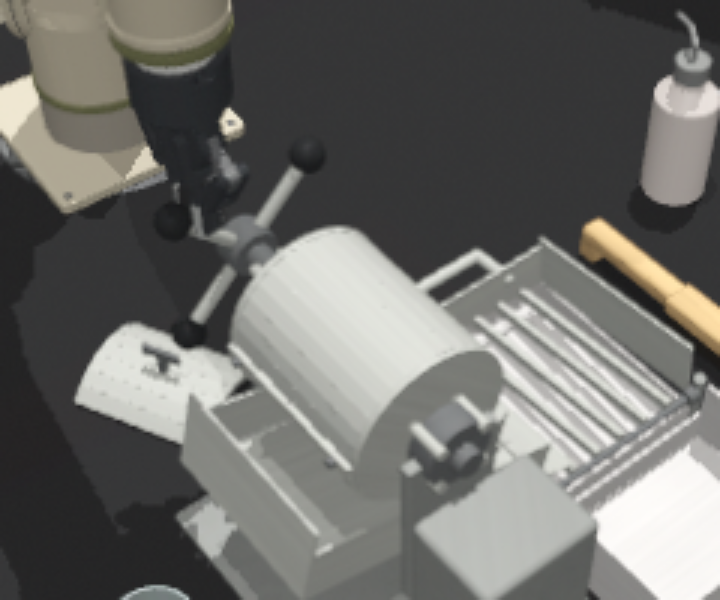

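View pics/w5.png

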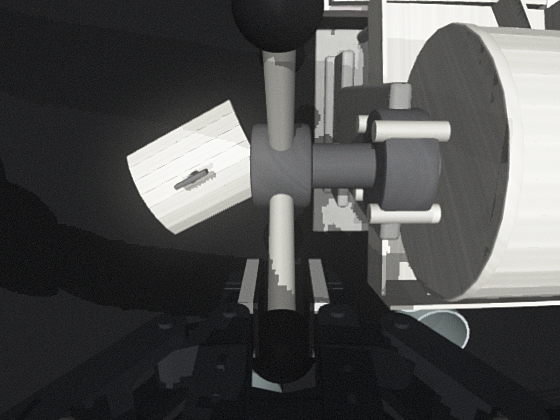

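The side push worked. The knob is now at about 45° to the right, at (175,220) in the side view, and no balls have reached the sieve yet. Next I'll press it down from above.

```bash
python3 push.py 20 0 40 60 5; python3 push.py 11 0 45 90 5
python3 - <<'E'
from kn import *
run(320,365,270,300)
E
```

```text
t 10.25 pos [ 0.4892 -0.1267  0.2895] F [-5.2  5.8  0.8] grip 0.198
turn [ 0.01 -0.24 -0.15]
40 [-39.5, -17.7, -0.0]
45 [-34.3, -23.5, 0.0]
50 [-28.5, -28.9, 0.0]
55 [-22.3, -33.7, 0.1]
60 [-15.7, -37.9, 0.1]
t 10.25 pos [ 0.4892 -0.1267  0.2895] F [-5.2  5.8  0.8] grip 0.198
turn [ 0.01 -0.24 -0.15]
45 [-25.3, -23.6, 0.0]
50 [-19.5, -28.9, 0.1]
55 [-13.3, -33.7, 0.1]
60 [-6.7, -37.9, 0.1]
65 [0.3, -41.6, 0.2]
70 [7.5, -44.6, 0.2]
75 [15.0, -47.0, 0.2]
80 [22.7, -48.7, 0.2]
85 [30.5, -49.7, 0.3]
90 [38.3, -50.1, 0.3]
knob in tool mm [-15.4 -22.3   0. ] res 0.0004696809556355318
```

```bash
python3 -m inch '[[[0,0,0],[-30,3,0],0.8],[[0,0,0],[-50,0,0],0.8],[[0,0,0],[-50,-24,0],0.8],[[0,0,0],[-48,-24,0],0.8],[[0,0,0],[-28,-24,0],0.8],[[0,0,0],[-19.5,-28.9,0],0.8],[[0,0,0],[-13.3,-33.7,0],0.8],[[0,0,0],[-6.7,-37.9,0],0.8],[[0,0,0],[0.3,-41.6,0],0.8],[[0,0,0],[7.5,-44.6,0],0.8]]'
python3 push.py 11 0 70 95 5
python3 - <<'E'
from kn import *
cv2.imwrite("pics/w6.png",c["pixels"][:,:,::-1])
c=camera("side"); cv2.imwrite("pics/s6.png",cv2.resize(c["pixels"][110:310,150:390,::-1],None,fx=3,fy=3))
E
```

```text
clock: 11.55
position: [0.4911, -0.1729, 0.2837]
ee_rot: [-0.015, 0.708, 0.014, 0.706]
ft_force: [-5.8, -5.3, 13.4]
grip_width: 0.198
t 11.55 pos [ 0.4911 -0.1729  0.2837] F [-5.8 -5.3 13.4] grip 0.198
turn [-0.1  -0.17  0.04]
70 [1.9, 1.7, 0.3]
75 [9.4, -0.6, 0.4]
80 [17.1, -2.3, 0.4]
85 [24.9, -3.3, 0.4]
90 [32.7, -3.7, 0.4]
95 [40.6, -3.3, 0.5]
```

View pics/s6.png

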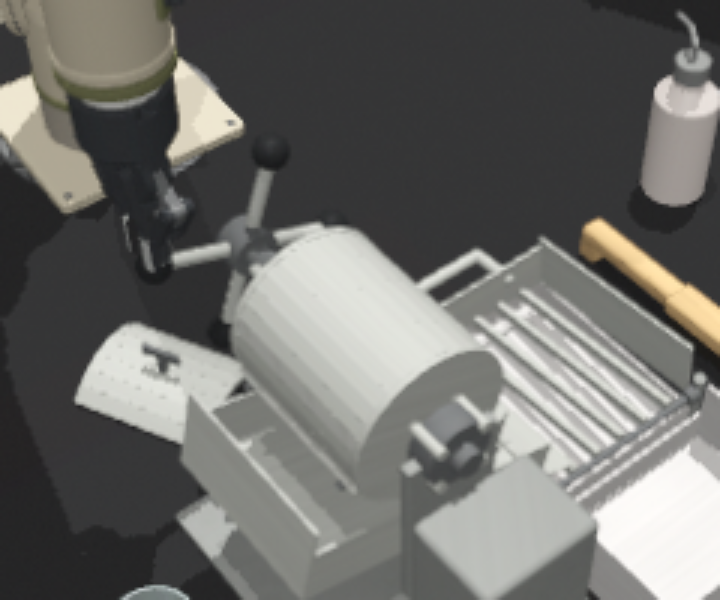

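View pics/w6.png

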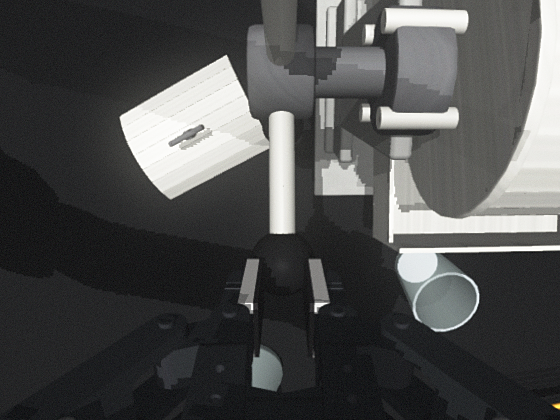

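The cradle press is holding: the knob sits under the fingertips at about (285,265) in the wrist view. I'll continue slowly to the end.

```bash
python3 -m inch '[[[0,0,0],[5,1,0.4],0.8],[[0,0,0],[9.4,-0.6,0.4],0.8],[[0,0,0],[13,-1.5,0.4],0.8],[[0,0,0],[17.1,-2.3,0.4],0.8],[[0,0,0],[21,-3,0.4],0.8],[[0,0,0],[25,-3.3,0.4],0.8],[[0,0,0],[29,-3.5,0.4],0.8],[[0,0,0],[32,-3.7,0.4],0.8],[[0,0,0],[33.5,-3.7,0.4],0.8],[[0,0,0],[33.5,-3.7,0.4],0.8]]'
python3 push.py 11 0 85 95 5
cat > look.py <<'E'
from fit import *
from workcell import camera
import sys
tag=sys.argv[1]
p=np.load("p.npy")
s=camera("side"); t=camera("top")
cv2.imwrite(f"pics/s{tag}.png",cv2.resize(s["pixels"][110:330,150:430,::-1],None,fx=2.8,fy=2.7))
cv2.imwrite(f"pics/t{tag}.png",cv2.resize(t["pixels"][90:290,190:390,::-1],None,fx=3,fy=3,interpolation=cv2.INTER_CUBIC))
np.savez(f"pics/s{tag}.npz",**s);np.savez(f"pics/t{tag}.npz",**t)
E
python3 look.py 7
```

```text
clock: 12.9
position: [0.4913, -0.178, 0.2504]
ee_rot: [-0.015, 0.708, 0.013, 0.706]
ft_force: [-3.4, -5.1, 6.7]
grip_width: 0.197
t 12.9 pos [ 0.4913 -0.178   0.2504] F [-3.4 -5.1  6.7] grip 0.197
turn [-0.19 -0.18  0.13]
85 [-8.4, 1.7, 0.3]
90 [-0.6, 1.4, 0.3]
95 [7.3, 1.7, 0.4]
```

View pics/s7.png

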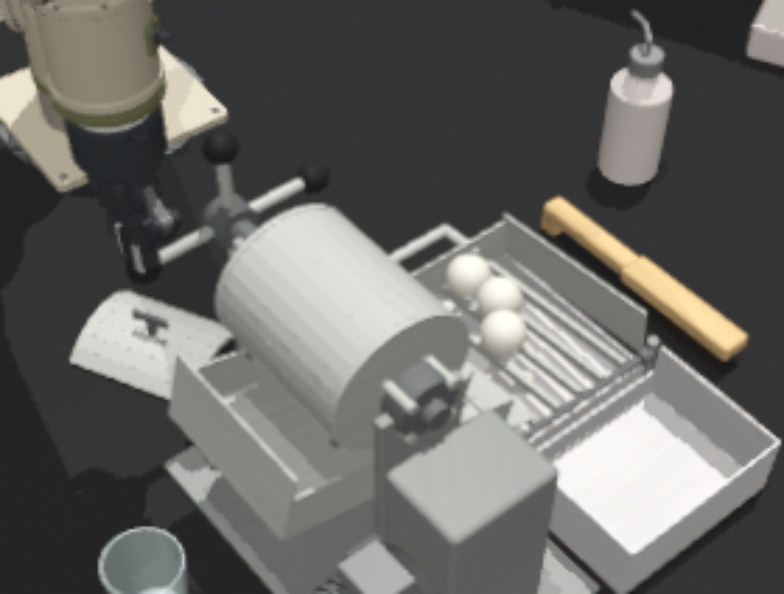

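View pics/t7.png

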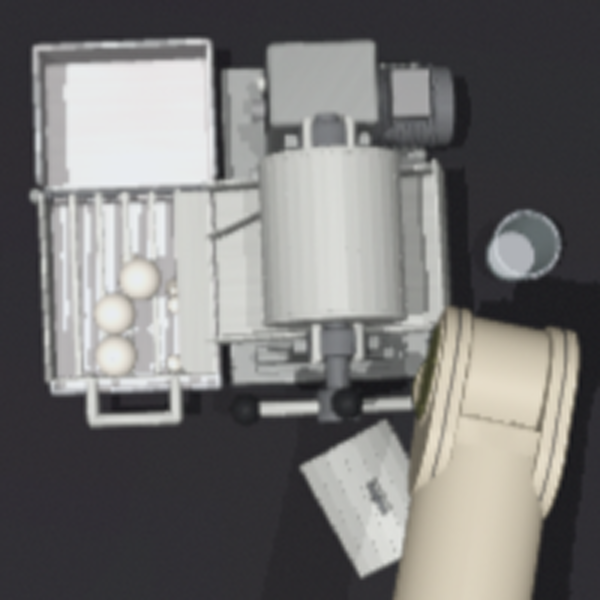

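All three large balls are on the sieve, at about (115,355), (113,313) and (138,278) in the top crop. Small balls show near (173,290) and (175,360). Next I'll lift off and check the drum angle and the small balls.

```bash
python3 -m inch '[[[0,0,0],[-30,2,0],0.8],[[0,0,0],[-80,2,0],0.8],[[0,0,0],[-140,2,0],0.8],[[0,0,0],[-170,40,-20],0.7],[[0,0,0],[-170,90,-60],0.6],[[0,0,0],[-170,140,-100],0.6],[[0,0,0],[-170,190,-120],0.6],[[0,0,0],[-170,190,-120],0.6]]'
python3 look.py 8
python3 - <<'E'
from kn import *
from h import *
o=readout.get_obs(); delta([])
c=camera("wrist"); cv2.imwrite("pics/w8.png",c["pixels"][:,:,::-1])
E
```

```text
clock: 14.0
position: [0.3633, 0.0117, 0.4215]
ee_rot: [-0.018, 0.707, 0.014, 0.707]
ft_force: [-0.1, -1.1, -0.3]
grip_width: 0.4
t 14.15 pos [0.3645 0.0072 0.4205] F [ 0.3 -0.9 -0.1] grip 0.397
turn [-0.21 -0.17  0.15]
```

View pics/s8.png

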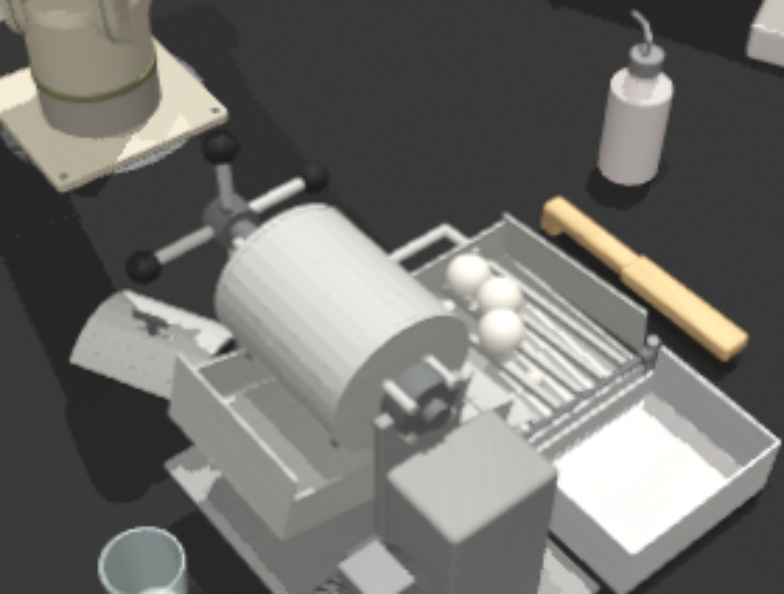

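View pics/t8.png

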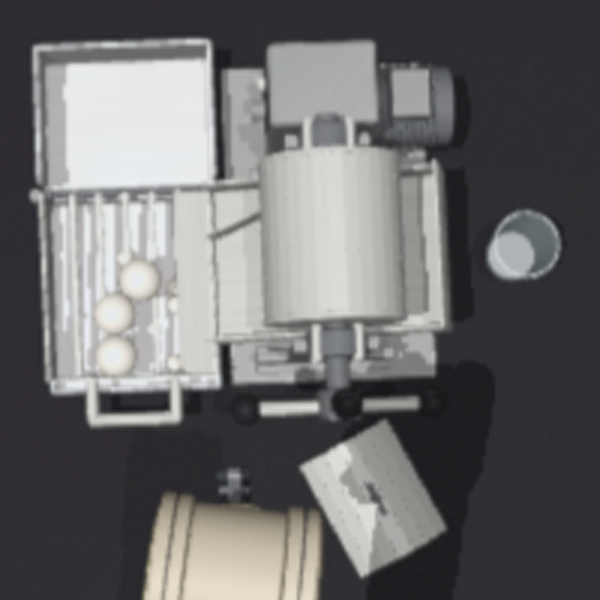

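View pics/w8.png

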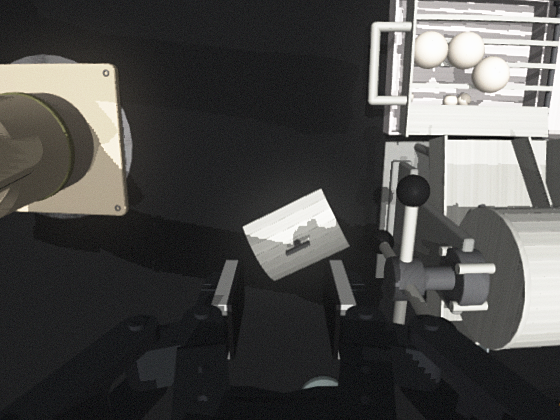

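Four small balls are visible in the top crop at (124,257), (172,287), (173,303) and (175,360). I'll check their heights and the drum angle.

Run:
```python
from fit import *
p=np.load("p.npy")
s=dict(np.load("pics/s8.npz"));t=dict(np.load("pics/t8.npz"))
Pt=cloud(t)
Q=np.linalg.inv
def mill(X): 
    c,s_=np.cos(p[2]),np.sin(p[2]); d=X-[p[0],p[1],0]; return np.stack([c*d[...,0]+s_*d[...,1],-s_*d[...,0]+c*d[...,1],d[...,2]],-1)
for a,b in [(124,257),(172,285),(173,303),(175,360),(115,355),(113,313),(138,278)]:
    u,v=round(a/3+190),round(b/3+90); w=mill(Pt[v-2:v+3,u-2:u+3].reshape(-1,3)); 
    print((a,b),np.round(mill(Pt[v,u])*1000),"zmax",np.round(w[:,2].max()*1000), np.round(np.sort(w[:,2])*1000)[::6])
tz=lambda a,b:np.array([a/3+190,b/3+90]); sz=lambda a,b:np.array([a/2.8+150,b/2.7+110])
ob=[(t,2,tz(349,403)),(t,1,tz(245,407)),(t,3,tz(432,402)),(s,2,sz(220,148)),(s,1,sz(314,177)),(s,3,sz(144,266))]
# k index: knob(th,k): k=0 port
f=lambda x:np.concatenate([proj(c,M(p,knob(x[0],{2:2,1:1,3:3}[k])))[0]-o for c,k,o in ob])
r=least_squares(f,[3.1]); print(r.x,np.round(r.fun.reshape(-1,2),1).tolist())
```

```text
(124, 257) [ 13. 215.  60.] zmax 93.0 [ 3. 20. 53. 60. 93.]
(172, 285) [-14. 165.  24.] zmax 56.0 [ 1. 18. 22. 26. 56.]
(173, 303) [-34. 162.  21.] zmax 59.0 [-4. 20. 24. 53. 59.]
(175, 360) [-98. 164.  21.] zmax 51.0 [ 0. 19. 22. 25. 51.]
(115, 355) [-94. 225.  93.] zmax 96.0 [80. 88. 90. 92. 96.]
(113, 313) [-49. 224.  96.] zmax 102.0 [ 83.  92.  95.  96. 102.]
(138, 278) [-15. 197.  97.] zmax 101.0 [ 91.  92.  94.  98. 101.]
[3.16809184] [[-1.3, -0.1], [-0.7, 0.4], [-1.3, 0.2], [-0.8, -0.2], [-0.8, -0.5], [-0.7, 0.2]]
```

Three of the small balls are in the pan, with their tops at about 21 mm. The fourth, at mill (13,215), may be sitting in a bar gap. I'll look closer.

Run:
```python
from go import *
delta([[.45,.15,.38],[.62,.16,.38]])
```

```text
t 14.2 pos [0.3646 0.0069 0.4203] F [-0.8  0.1  0.1] grip 0.405
turn [-0.25 -0.2   0.1 ]
[0.45 0.15 0.38] -> [39.7, 139.8, 91.0]
[0.62 0.16 0.38] -> [39.1, 143.3, 261.2]
```

```bash
python3 -m inch '[[[0,0,0],[5,40,20],0.6],[[0,0,0],[15,90,45],0.6],[[0,0,0],[30,140,90],0.6],[[0,0,0],[39,142,140],0.6],[[0,0,0],[39,143,195],0.6],[[0,0,0],[39,143,230],0.6],[[0,0,0],[39,143,230],0.6]]'
cat > wl.py <<'E'
from go import *
from workcell import camera
from h import *
import sys
o=readout.get_obs();c=camera("wrist");cv2.imwrite(f"pics/w{sys.argv[1]}.png",c["pixels"][:,:,::-1])
E=np.eye(4);E[:3,:3]=R.from_quat(o["ee_rot"]).as_matrix();E[:3,3]=o["position"]
P=cloud(c,E@c["T_tool_cam"])
cy,sy=np.cos(yaw),np.sin(yaw); d=P-[p[0],p[1],0]
Q=np.stack([cy*d[...,0]+sy*d[...,1],-sy*d[...,0]+cy*d[...,1],d[...,2]],-1)*1000
np.save(f"pics/w{sys.argv[1]}.npy",Q)
E
python3 wl.py 9
```

```text
clock: 15.08
position: [0.5914, 0.1574, 0.3764]
ee_rot: [-0.012, 0.71, 0.013, 0.704]
ft_force: [-1.4, 0.3, -0.3]
grip_width: 0.401
```

View pics/w9.png

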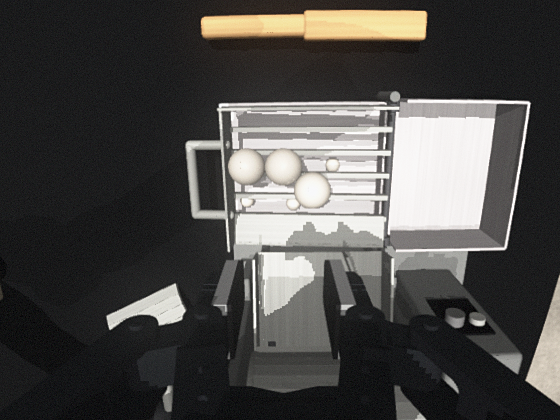

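Run:
```python
import numpy as np,cv2
Q=np.load("pics/w9.npy")
for u,v in[(333,164),(333,172),(248,201),(292,203),(246,165),(283,166),(312,189)]: print(u,v,np.round(Q[v,u]),np.round(np.nanmax(Q[v-6:v+7,u-6:u+7,2])))
# sieve bars height along x
im=cv2.imread("pics/w9.png"); cv2.imwrite("pics/w9z.png",cv2.resize(im[90:260,180:410],None,fx=3.4,fy=3.4,interpolation=cv2.INTER_CUBIC))
```

```text
333 164 [ 20. 222.  22.] 24.0
333 172 [ 17. 216.  50.] 60.0
248 201 [-98. 169.  21.] 51.0
292 203 [-36. 167.  24.] 88.0
246 165 [-91. 234.  90.] 93.0
283 166 [-47. 233.  94.] 96.0
312 189 [-13. 206.  96.] 99.0
```

View pics/w9z.png

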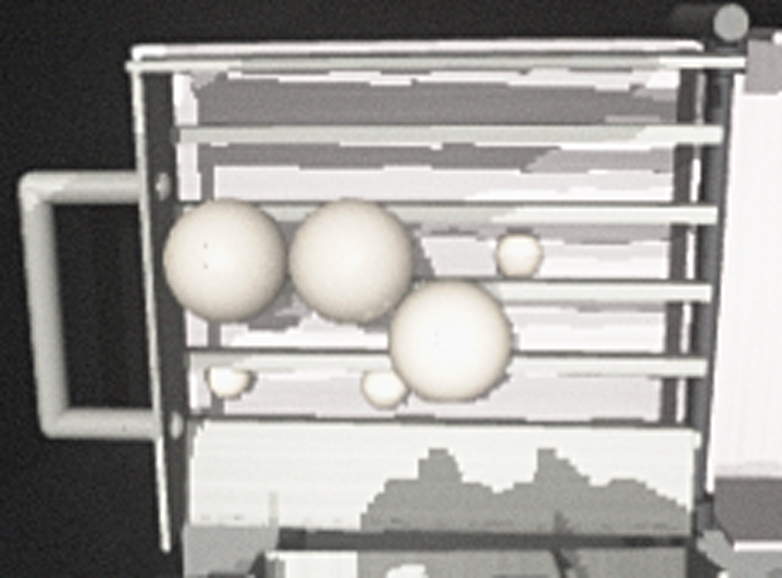

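All four small balls are in the pan: three show at a height of about 22 mm, and the fourth was seen in the top view under a large ball. Now for the sieve handle.

Run:
```python
from go import *
delta([[.4767,.123,.376],[.4767,.123,.22],[.4767,.123,.043]])
```

```text
t 15.12 pos [0.5899 0.1581 0.3779] F [-0.4 -0.1 -0.4] grip 0.4
turn [-0.29 -0.45 -0.03]
[0.477 0.123 0.376] -> [2.8, -30.8, -114.4]
[0.477 0.123 0.22 ] -> [158.7, -30.9, -113.2]
[0.477 0.123 0.043] -> [335.7, -31.0, -111.8]
```

```bash
python3 -m inch '[[[0,0,0],[3,-15,-50],0.55],[[0,0,0],[3,-30,-90],0.55],[[-0.3,-0.4,0],[30,-31,-114],0.55],[[-0.3,-0.4,0],[80,-31,-114],0.55],[[-0.3,-0.4,0],[130,-31,-114],0.55],[[-0.3,-0.4,0],[159,-31,-113],0.55],[[-0.3,-0.4,0],[159,-31,-113],0.55],[[-0.3,-0.4,0],[159,-31,-113],0.55]]'
python3 wl.py 10
python3 - <<'E'
from go import *
delta([[.4767,.123,.12],[.4767,.123,.043]])
E
```

```text
clock: 16.12
position: [0.4772, 0.1231, 0.2211]
ee_rot: [-0.015, 0.707, 0.015, 0.707]
ft_force: [0.2, 0.3, 1.2]
grip_width: 0.453
t 16.18 pos [0.4774 0.1232 0.2213] F [-0.5  0.1  0.7] grip 0.447
turn [-0.01  0.07 -0.03]
[0.477 0.123 0.12 ] -> [101.3, -0.2, -0.9]
[0.477 0.123 0.043] -> [178.3, -0.2, -1.0]
```

View pics/w10.png

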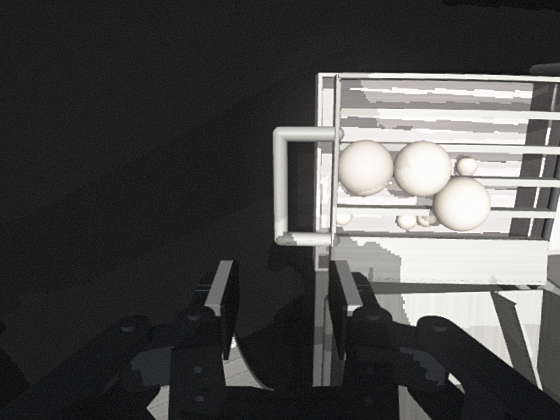

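The bar is at column 281, centred between the fingers, and all four small balls are visible in the pan. I'll descend and grip.

```bash
python3 -m inch '[[[0,0,0],[45,0,-1],0.55],[[0,0,0],[90,0,-1],0.55],[[0,0,0],[130,0,-1],0.55],[[0,0,0],[160,0,-1],0.55],[[0,0,0],[177,0,-1],0.55],[[0,0,0],[177,0,-1],0.55]]'
python3 wl.py 11; python3 look.py 11
```

```text
clock: 16.92
position: [0.4768, 0.1232, 0.0445]
ee_rot: [-0.015, 0.707, 0.015, 0.707]
ft_force: [0.6, 0.1, 1.0]
grip_width: 0.447
```

View pics/w11.png

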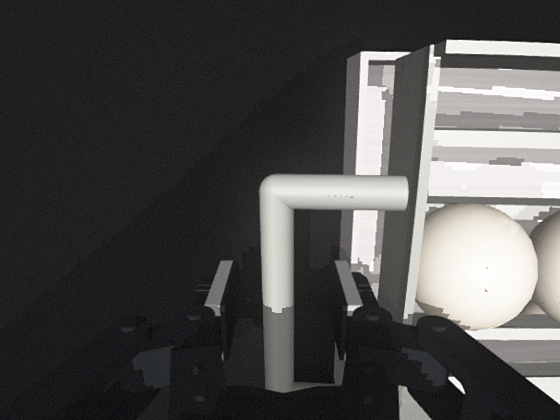

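View pics/s11.png

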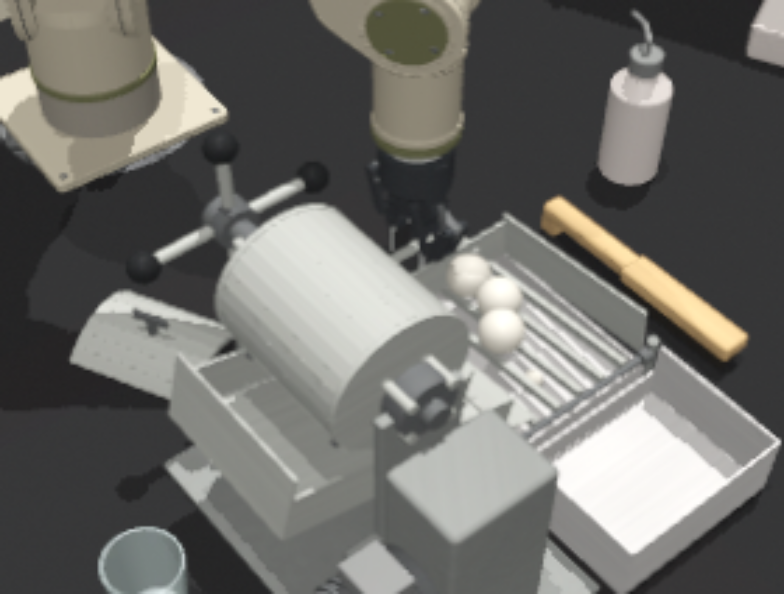

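The bar is between the pads at column 279. I'll close on it.

```bash
python3 -m inch '[[[0,0,0],[0,0,-1],0.7],[[0,0,0],[0,0,-1],1.0],[[0,0,0],[0,0,-1],1.0],[[0,0,0],[0,0,-1],1.0],[[0,0,0],[0,0,-1],1.0]]' 115
cat > sv.py <<'E'
from go import *
import sys
o=readout.get_obs();Rc=R.from_quat(o["ee_rot"]);g=o["position"];delta([])
off=np.array(eval(sys.argv[1]))/1000  # tcp minus bar centre, in mill frame
c,s=np.cos(yaw),np.sin(yaw); d=g-[p[0],p[1],0]; m=np.array([c*d[0]+s*d[1],-s*d[0]+c*d[1],d[2]])
b=m-off; print("tcp mill",np.round(m*1000,1),"bar rel hinge r",np.hypot(.085-b[0],b[2]-.064),"ang",np.arctan2(b[2]-.064,.085-b[0]))
for a in np.arange(*eval(sys.argv[2])):
    B=np.array([.085-.246*np.cos(a+.004),m[1]-off[1],.064+.246*np.sin(a+.004)])+off
    print(round(a,2),np.round(Rc.inv().apply(M(p,B)[0]-g)*1000,1).tolist())
E
python3 sv.py '[0,0,-21]' '0.05,0.9,0.05'
```

```text
clock: 17.7
position: [0.4748, 0.1233, 0.0462]
ee_rot: [-0.016, 0.707, 0.015, 0.707]
ft_force: [-14.3, -3.5, 19.1]
grip_width: 0.1
t 17.7 pos [0.4748 0.1233 0.0462] F [-14.3  -3.5  19.1] grip 0.1
turn [ 0.01 -0.01  0.08]
tcp mill [-162.9  210.4   46.2] bar rel hinge r 0.24789063959505642 ang 0.012977215727806824
0.05 [-10.1, -0.0, 2.2]
0.1 [-22.3, -0.0, 3.2]
0.15 [-34.5, -0.0, 4.8]
0.2 [-46.6, -0.1, 7.0]
0.25 [-58.6, -0.1, 9.7]
0.3 [-70.4, -0.1, 13.1]
0.35 [-82.1, -0.1, 17.1]
0.4 [-93.5, -0.1, 21.7]
0.45 [-104.7, -0.1, 26.8]
0.5 [-115.6, -0.2, 32.4]
0.55 [-126.2, -0.2, 38.6]
0.6 [-136.5, -0.2, 45.4]
0.65 [-146.5, -0.2, 52.6]
0.7 [-156.0, -0.2, 60.3]
0.75 [-165.2, -0.2, 68.5]
0.8 [-174.0, -0.2, 77.1]
0.85 [-182.3, -0.3, 86.2]
```

```bash
python3 -m inch '[[[0,0,0],[-4,0,0],1],[[0,0,0],[-10,0,0.2],1],[[0,0,0],[-16,0,0.7],1],[[0,0,0],[-22.3,0,1.2],1],[[0,0,0],[-28.4,0,2],1],[[0,0,0],[-34.5,0,2.8],1],[[0,0,0],[-40.5,0,3.9],1],[[0,0,0],[-46.6,0,5],1],[[0,0,0],[-46.6,0,5],1]]'
python3 sv.py '[-2,0,-18]' '0.2,0.9,0.05'; python3 wl.py 12;python3 look.py 12
```

```text
clock: 18.82
position: [0.4792, 0.1236, 0.0934]
ee_rot: [-0.016, 0.707, 0.015, 0.707]
ft_force: [-9.5, -0.8, -1.7]
grip_width: 0.094
t 18.82 pos [0.4792 0.1236 0.0934] F [-9.5 -0.8 -1.7] grip 0.094
turn [ 0.05 -0.07  0.14]
tcp mill [-158.4  210.5   93.4] bar rel hinge r 0.24606243223704238 ang 0.19395809500909753
0.2 [-2.4, -0.0, 0.5]
0.25 [-14.4, -0.0, 3.3]
0.3 [-26.2, -0.1, 6.7]
0.35 [-37.9, -0.1, 10.7]
0.4 [-49.3, -0.1, 15.2]
0.45 [-60.5, -0.2, 20.3]
0.5 [-71.4, -0.2, 26.0]
0.55 [-82.0, -0.2, 32.1]
0.6 [-92.3, -0.3, 38.9]
0.65 [-102.3, -0.3, 46.1]
0.7 [-111.9, -0.3, 53.8]
0.75 [-121.0, -0.4, 62.0]
0.8 [-129.8, -0.4, 70.6]
0.85 [-138.1, -0.4, 79.7]
```

View pics/w12.png

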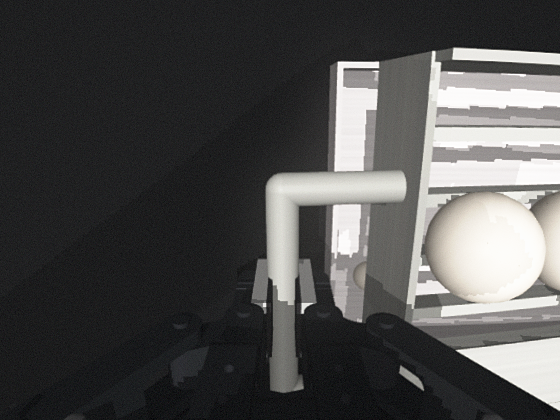

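View pics/s12.png

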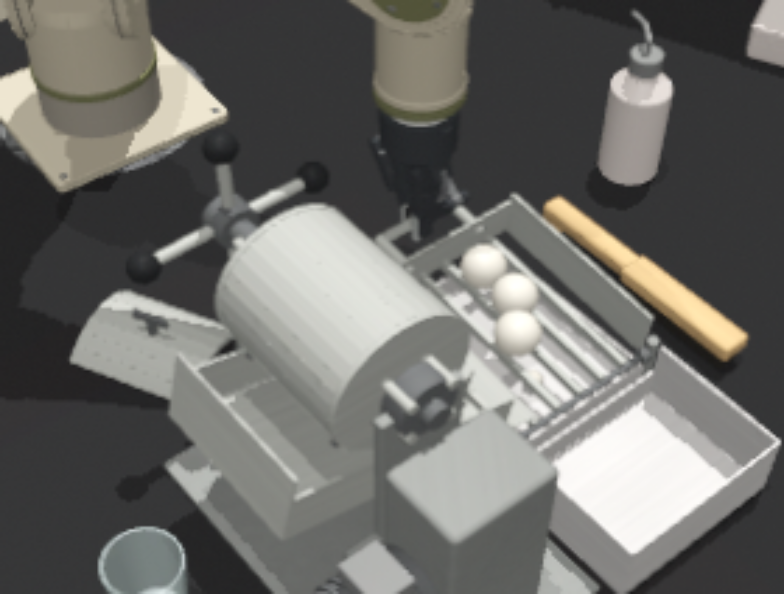

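The sieve lifts with the grip, and the balls are still on it. Continuing up.

```bash
python3 -m inch '[[[0,0,0],[-7,0,0.6],1],[[0,0,0],[-14.4,0,2.4],1],[[0,0,0],[-20.3,0,4],1],[[0,0,0],[-26.2,0,5.7],1],[[0,0,0],[-32,0,7.7],1],[[0,0,0],[-37.9,0,9.7],1],[[0,0,0],[-43.6,0,12],1],[[0,0,0],[-49.3,0,14.2],1],[[0,0,0],[-55,0,16.8],1],[[0,0,0],[-60.5,-0.2,19.3],1]]'
python3 sv.py '[-2,0,-18]' '0.45,0.9,0.05'
```

```text
clock: 20.23
position: [0.4986, 0.1244, 0.1543]
ee_rot: [-0.016, 0.707, 0.014, 0.706]
ft_force: [-1.8, -0.2, -0.9]
grip_width: 0.097
t 20.23 pos [0.4986 0.1244 0.1543] F [-1.8 -0.2 -0.9] grip 0.097
turn [ 0.05 -0.09  0.16]
tcp mill [-139.1  210.4  154.3] bar rel hinge r 0.24707664766697865 ang 0.453537372126567
0.45 [0.4, 0.0, 1.0]
0.5 [-10.6, -0.0, 6.7]
0.55 [-21.2, -0.1, 12.9]
0.6 [-31.5, -0.1, 19.6]
0.65 [-41.4, -0.1, 26.8]
0.7 [-51.0, -0.2, 34.5]
0.75 [-60.2, -0.2, 42.7]
0.8 [-69.0, -0.2, 51.3]
0.85 [-77.3, -0.3, 60.4]
```

```bash
python3 -m inch '[[[0,0,0],[-5,0,3],1],[[0,0,0],[-10.6,0,6],1],[[0,0,0],[-16,0,9],1],[[0,0,0],[-21.2,0,12.2],1],[[0,0,0],[-26.4,0,15.5],1],[[0,0,0],[-31.5,0,18.8],1],[[0,0,0],[-36.5,0,22.5],1],[[0,0,0],[-41.4,0,26],1],[[0,0,0],[-46.2,0,30],1],[[0,0,0],[-51,0,34],1]]'
python3 sv.py '[-2,0,-18]' '0.65,0.9,0.05'; python3 look.py 13
```

```text
clock: 21.48
position: [0.53, 0.126, 0.2046]
ee_rot: [-0.017, 0.71, 0.014, 0.704]
ft_force: [-12.0, -1.8, 1.3]
grip_width: 0.088
t 21.48 pos [0.53   0.126  0.2046] F [-12.   -1.8   1.3] grip 0.088
turn [ 0.09 -0.47  0.23]
tcp mill [-107.6  210.6  204.6] bar rel hinge r 0.24797784144410154 ang 0.6941693398862128
0.65 [9.0, 0.0, -4.6]
0.7 [-0.6, -0.0, 3.1]
0.75 [-9.9, -0.1, 11.2]
0.8 [-18.7, -0.1, 19.8]
0.85 [-27.1, -0.2, 28.8]
```

View pics/s13.png

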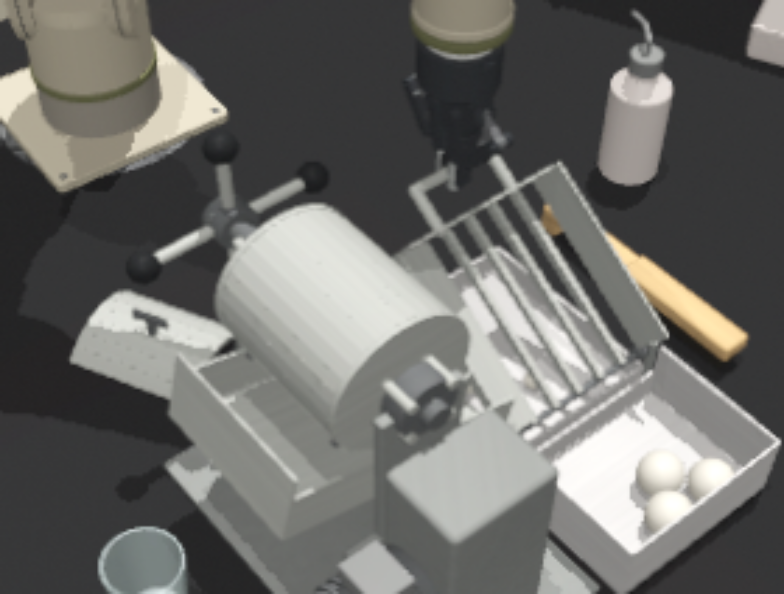

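All three large balls are in the bin, at (660,470), (712,478) and (668,512). Now I'll lower the sieve gently along the same arc.

```bash
python3 sv.py '[-4,0,-18]' '0.66,-0.02,-0.04'
```

```text
t 21.57 pos [0.5306 0.1264 0.2059] F [-17.1  -4.3  13.1] grip 0.098
turn [ 0.13 -0.38  0.23]
tcp mill [-107.1  211.1  205.9] bar rel hinge r 0.24682736400801925 ang 0.7045463858676476
0.66 [8.3, 0.0, -5.6]
0.62 [16.2, 0.1, -11.5]
0.58 [24.3, 0.1, -17.0]
0.54 [32.7, 0.2, -22.2]
0.5 [41.2, 0.2, -27.1]
0.46 [50.0, 0.3, -31.6]
0.42 [58.9, 0.3, -35.8]
0.38 [68.0, 0.4, -39.6]
0.34 [77.2, 0.4, -43.0]
0.3 [86.5, 0.4, -46.1]
0.26 [96.0, 0.5, -48.8]
0.22 [105.6, 0.5, -51.1]
0.18 [115.2, 0.6, -53.0]
0.14 [124.9, 0.6, -54.6]
0.1 [134.7, 0.7, -55.7]
0.06 [144.5, 0.7, -56.5]
0.02 [154.3, 0.7, -56.9]
```

```bash
python3 -m inch '[[[0,0,0],[4,0,-2.8],1],[[0,0,0],[8.3,0,-5.6],1],[[0,0,0],[16,0,-11.5],1],[[0,0,0],[24,0,-17],1],[[0,0,0],[32.7,0,-22.2],1],[[0,0,0],[41.2,0,-27.1],1],[[0,0,0],[50,0,-31.6],1],[[0,0,0],[59,0,-35.8],1],[[0,0,0],[68,0,-39.6],1],[[0,0,0],[77,0.2,-43],1]]'
python3 sv.py '[-2,0,-18]' '0.34,-0.03,-0.02'
```

```text
clock: 22.82
position: [0.4876, 0.1226, 0.1289]
ee_rot: [-0.018, 0.709, 0.013, 0.705]
ft_force: [10.4, -6.7, -7.8]
grip_width: 0.091
t 22.82 pos [0.4876 0.1226 0.1289] F [10.4 -6.7 -7.8] grip 0.091
turn [ 0.08 -0.33  0.39]
tcp mill [-150.1  209.1  128.9] bar rel hinge r 0.2474276461152003 ang 0.34158965441275596
0.34 [-0.1, -0.0, 1.5]
0.32 [4.6, 0.0, -0.0]
0.3 [9.3, 0.1, -1.5]
0.28 [14.0, 0.1, -2.9]
0.26 [18.7, 0.1, -4.2]
0.24 [23.5, 0.2, -5.4]
0.22 [28.3, 0.2, -6.6]
0.2 [33.1, 0.2, -7.6]
0.18 [37.9, 0.3, -8.5]
0.16 [42.8, 0.3, -9.3]
0.14 [47.6, 0.3, -10.0]
0.12 [52.5, 0.4, -10.7]
0.1 [57.4, 0.4, -11.2]
0.08 [62.3, 0.4, -11.6]
0.06 [67.2, 0.5, -12.0]
0.04 [72.1, 0.5, -12.2]
0.02 [77.1, 0.5, -12.4]
-0.0 [82.0, 0.6, -12.4]
-0.02 [86.9, 0.6, -12.3]
```

```bash
python3 -m inch '[[[0,0,0],[3,0,1],1],[[0,0,0],[9,0,-1],1],[[0,0,0],[16,0,-3],1],[[0,0,0],[23.5,0,-5],1],[[0,0,0],[31,0,-7],1],[[0,0,0],[38,0,-8.5],1],[[0,0,0],[45,0,-9.5],1],[[0,0,0],[52,0,-10.5],1],[[0,0,0],[57,0,-11],1],[[0,0,0],[60,0,-11.3],1]]'
python3 sv.py '[-2,0,-18]' '0.1,-0.03,-0.02'; python3 wl.py 14; python3 look.py 14
```

```text
clock: 24.08
position: [0.4753, 0.1224, 0.0685]
ee_rot: [-0.018, 0.709, 0.014, 0.705]
ft_force: [-5.1, 9.2, -1.0]
grip_width: 0.097
t 24.07 pos [0.4753 0.1224 0.0685] F [-5.1  9.2 -1. ] grip 0.097
turn [ 0.13 -0.39  0.34]
tcp mill [-162.4  209.4   68.5] bar rel hinge r 0.24642469448733031 ang 0.09149208308799683
0.1 [-3.0, -0.0, 0.7]
0.08 [1.9, 0.0, 0.3]
0.06 [6.8, 0.0, -0.1]
0.04 [11.7, 0.1, -0.3]
0.02 [16.6, 0.1, -0.4]
-0.0 [21.5, 0.1, -0.5]
-0.02 [26.5, 0.2, -0.4]
```

View pics/s14.png

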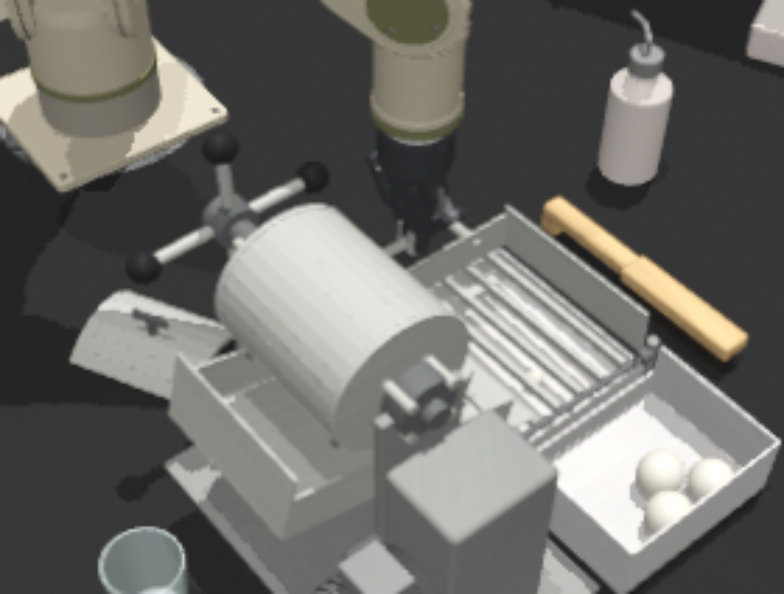

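View pics/w14.png

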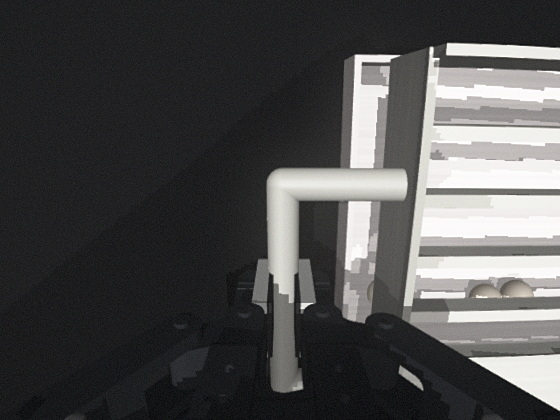

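The grip still holds and the sieve is nearly down. I'll lower the last stretch in small steps and watch the force.

```bash
python3 -m inch '[[[0,0,0],[3,0,0],1],[[0,0,0],[6,0,0],1],[[0,0,0],[9,0,-0.2],1],[[0,0,0],[11.5,0,-0.3],1],[[0,0,0],[14,0,-0.4],1],[[0,0,0],[16,0,-0.4],1],[[0,0,0],[17.5,0,-0.4],1],[[0,0,0],[19,0,-0.4],1]]'; python3 sv.py '[-2,0,-18]' '0.0,-0.05,-0.02'
```

```text
clock: 25.22
position: [0.4749, 0.1223, 0.0513]
ee_rot: [-0.019, 0.709, 0.013, 0.704]
ft_force: [-19.7, -27.9, 45.0]
grip_width: 0.096
t 25.23 pos [0.4749 0.1223 0.0513] F [-19.7 -27.9  45. ] grip 0.096
turn [ 0.12 -0.4   0.45]
tcp mill [-162.8  209.3   51.3] bar rel hinge r 0.24586367751755572 ang 0.021760481343451134
0.0 [4.4, 0.0, -0.2]
-0.02 [9.3, 0.1, -0.1]
-0.04 [14.2, 0.1, 0.1]
```

```bash
python3 -m inch '[[[0,0,0],[0,0,0],1],[[0,0,0],[0,0,0],1]]'; python3 wl.py 15; python3 look.py 15
python3 - <<'E'
import numpy as np
a=np.load("pics/t15.npz");b=np.load("pics/t8.npz");
from h import *
A=cloud(dict(a));B=cloud(dict(b))
# near wall of sieve: rows/cols in crop (50..215, 380..390)
for v in(216,217,218): print(v,[ (round(A[v,u,2]*1000),round(B[v,u,2]*1000)) for u in range(210,262,6)])
E
```

```text
clock: 25.48
position: [0.4748, 0.1223, 0.0518]
ee_rot: [-0.019, 0.709, 0.013, 0.704]
ft_force: [-10.2, -2.6, 7.5]
grip_width: 0.095
216 [(420, 83), (431, 88), (433, 87), (438, 81), (451, 4), (435, 5), (74, 70), (5, 8), (-2, -1)]
217 [(420, 4), (434, -3), (435, 4), (444, 8), (451, 5), (451, -4), (71, 65), (-2, 6), (-2, 2)]
218 [(423, 3), (436, 4), (438, 9), (439, 1), (450, 8), (462, 36), (74, 69), (41, 34), (30, 41)]
```

View pics/w15.png

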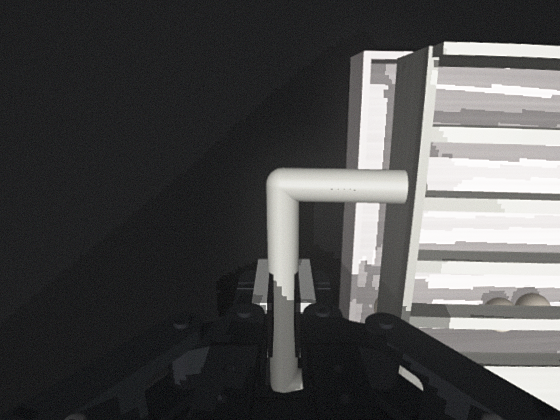

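Run:
```python
import numpy as np,cv2
def crop(n):
    return cv2.resize(np.load(n)["pixels"][180:250,300:390,::-1],None,fx=4,fy=4,interpolation=cv2.INTER_CUBIC)
cv2.imwrite("pics/cmp.png",np.hstack([crop("pics/s11.npz"),crop("pics/s15.npz")]))
a=np.load("pics/s11.npz")["pixels"];b=np.load("pics/s15.npz")["pixels"];c=np.load("pics/s14.npz")["pixels"]
# wall patch shift
A=a[185:215,322:345].astype(np.float32).mean(2)
for n,i in(("15",b),("14",c),("11",a)):
    B=i[175:225,312:355].astype(np.float32).mean(2)
    r=cv2.matchTemplate(B,A,cv2.TM_CCOEFF_NORMED);print(n,cv2.minMaxLoc(r)[1::2])
    print(cv2.phaseCorrelate(A,i[185:215,322:345].astype(np.float32).mean(2)))
```

```text
15 (0.9254335165023804, (10, 10))
((0.44566297946241207, -0.20077719635112778), 0.9135837707254622)
14 (0.786233127117157, (10, 7))
((0.43112949118872557, -1.4376663665193412), 0.2635225368870629)
11 (1.0, (10, 10))
((0.0, 0.0), 1.0)
```

View pics/cmp.png

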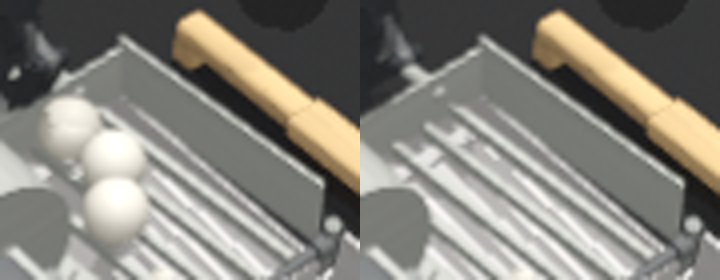

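The sieve is back on its stop: the side-view patch matches the lowered picture to within 0.5 px, and the force rose on contact. I'll release and withdraw upward.

```bash
python3 -m inch '[[[0,0,0],[1,0,0],1],[[0,0,0],[1,0,0],0.85],[[0,0,0],[1,0,1],0.7],[[0,0,0],[1,0,1],0.55],[[0,0,0],[1,0,1],0.55],[[0,0,0],[1,0,1],0.55]]'; python3 wl.py 16
```

```text
clock: 26.38
position: [0.4759, 0.1223, 0.0508]
ee_rot: [-0.019, 0.709, 0.013, 0.704]
ft_force: [1.0, -0.8, 0.1]
grip_width: 0.449
```

View pics/w16.png

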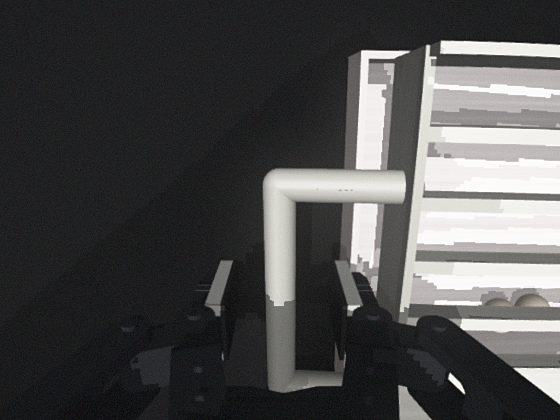

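The bar is free between the open fingers (column 280), and the force is near zero.

```bash
python3 -m inch '[[[0,0,0],[-20,0,0],0.55],[[0,0,0],[-60,0,0],0.55],[[0,0,0],[-110,0,0],0.55],[[0,0,0],[-165,0,0],0.55],[[0,0,0],[-215,0,-20],0.55],[[0,0,0],[-230,0,-60],0.55],[[0,0,0],[-230,0,-60],0.55],[[0,0,0],[-230,0,-60],0.55]]'; python3 wl.py 17; python3 look.py 17
```

```text
clock: 27.42
position: [0.4174, 0.1219, 0.2821]
ee_rot: [-0.02, 0.709, 0.011, 0.705]
ft_force: [0.8, -0.6, 0.8]
grip_width: 0.454
```

View pics/s17.png

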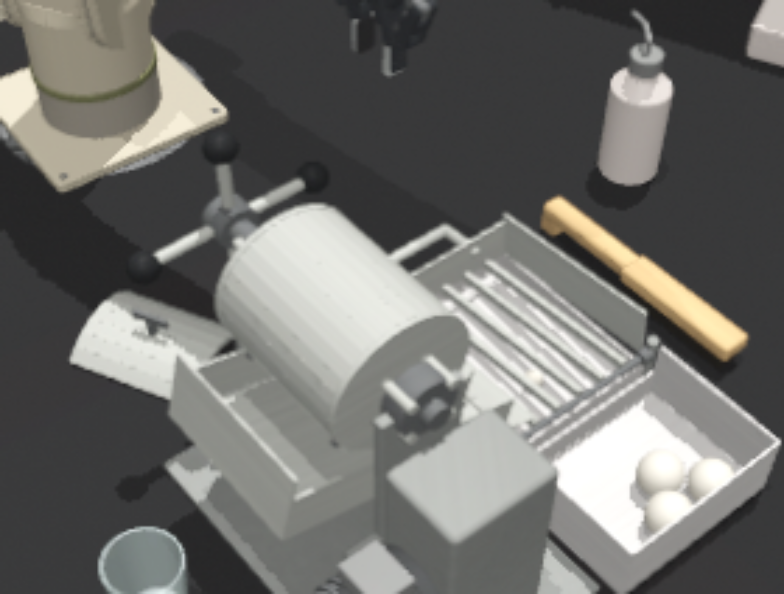

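View pics/t17.png

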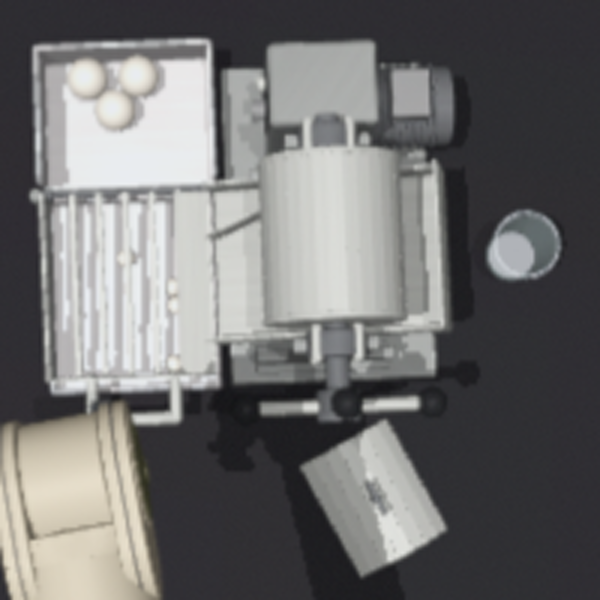

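View pics/w17.png

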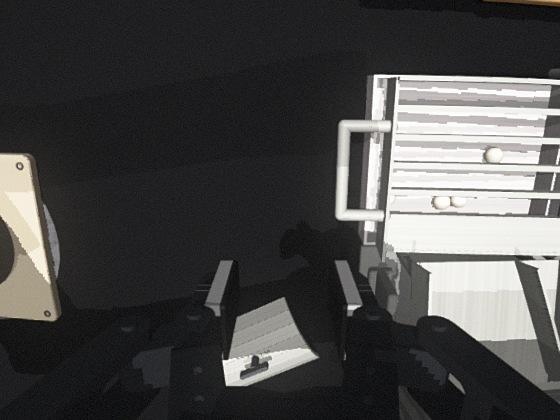

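All seven balls are accounted for: three large in the bin at (87,77), (138,75) and (115,110), and four small in the pan at (126,257), (172,287), (172,303) and (176,362). The sieve is down, the knobs show the port down, and the bystanders are in place, so I'm handing in.

```bash
python3 -c "
from workcell import manip,readout
print(manip.hand_in()); print(readout.get_obs()['clock'])"
```

```text
the job is handed in; nothing more can be done
None
the job is handed in; nothing more can be done
```

The ball mill is empty and the balls are graded. I handed the job in at about 27.5 s; it reports no verdict.

- **Drum:** I turned it by the star wheel until the port faced down. Gripping a knob slipped twice, so I finished by pushing it from the side and pressing it from above. The last angle fit gave 3.17 rad, about 1.5° past straight down.
- **Balls:** The final pictures show all three large balls in the bin and all four small balls in the pan. Three of the small ones measured about 21–24 mm at their tops. The depth reading for the fourth was ambiguous in the top view, but the wrist camera showed it in the pan at about 22 mm.
- **Sieve:** I raised it to about 0.7 rad and lowered it in the grip until it rested on its stop. The wrist force rose briefly to about 55 N on contact, which was a bit firm. I backed off before letting go, and the side picture then matched the lowered position to within about 0.5 px.
- **Surroundings:** In the last pictures the port cover, brush, beaker and wash bottle look unmoved. The flask was outside those close-up pictures, so I did not recheck it; the arm only passed near it at the start, well above its height. The arm ended clear of everything, with almost no force on the tool.

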